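# Bolt the neck blank into the routing jig

## Task

Bolt the neck blank down in the routing jig with every bolt in the rack, one to a strap (a strap left without a bolt is done later): each strap's hole is out of line with its block, so lever it into line with the tapered drift, not by shoving the strap with the gripper, then put the bolt in fully home, flange flat on the strap, and finally leave the drift standing fully home in any rack hole. Slide the black travel stop along its track until it is centred on the brass pointer, put the pine offcut lying on the bench into the scrap tray, and leave the sanding block and the wax jar on the blank alone.

Things in the scene. Friction and masses are not known exactly. Their poses are not given: they have to be found in the camera images.
- jig: routing jig fixed to the bench: plywood bed 270 x 440 x 18 mm (from -115 to +155 mm along its x). Origin on the bench, x to the far side, y along the row of hold-down blocks, z up. On the bed: a neck blank 110 x 420 mm with its top 63 mm above the bench, from x = +35 to +145 mm; the blocks in a row at x = 0, at y = -120, 0 and +120 mm; in front, at x = -75 mm, an aluminium track along y, 40 mm wide, its top 32 mm above the bench
- block1: hold-down block, wood, 60 x 60 x 45 mm, fixed on the jig's bed; a vertical 18 mm bolt hole runs right through its centre. Origin on the hole's axis at the block's underside, which lies 18 mm above the bench
- strap1: steel strap 90 x 50 x 8 mm lying on block1, its far end over the blank, with one 18 mm bolt hole. Origin: centre of the hole at the strap's TOP face, 71 mm above the bench; x, y, z as the block's. It can only slide level, along its x axis, up to 9 mm either way, needs about 7 N to move and stays where it is left; at the start its hole is 5.5 to 7.5 mm out of line with the block's
- block2: hold-down block, wood, 60 x 60 x 45 mm, fixed on the jig's bed; a vertical 18 mm bolt hole runs right through its centre. Origin on the hole's axis at the block's underside, which lies 18 mm above the bench
- strap2: steel strap 90 x 50 x 8 mm lying on block2, its far end over the blank, with one 18 mm bolt hole. Origin: centre of the hole at the strap's TOP face, 71 mm above the bench; x, y, z as the block's. It can only slide level, along its x axis, up to 9 mm either way, needs about 7 N to move and stays where it is left; at the start its hole is 5.5 to 7.5 mm out of line with the block's
- block3: hold-down block, wood, 60 x 60 x 45 mm, fixed on the jig's bed; a vertical 18 mm bolt hole runs right through its centre. Origin on the hole's axis at the block's underside, which lies 18 mm above the bench
- strap3: steel strap 90 x 50 x 8 mm lying on block3, its far end over the blank, with one 18 mm bolt hole. Origin: centre of the hole at the strap's TOP face, 71 mm above the bench; x, y, z as the block's. It can only slide level, along its y axis, up to 9 mm either way, needs about 7 N to move and stays where it is left; at the start its hole is 5.5 to 7.5 mm out of line with the block's
- bolt1: knob-headed steel bolt (plain shank), about 150 g, standing upright: shank 15 mm thick and 50 mm long with a 1.5 mm bevel at the tip (12.6 mm across there), then a flange 32 mm across and 6 mm thick, then a round knob 26 mm across and 34 mm tall (total 90 mm). Origin: centre of the shank's tip; z towards the knob. It seats with its flange down on the strap. All bolts are alike; of the three, one may be absent
- bolt2: knob-headed steel bolt (plain shank), about 150 g, standing upright: shank 15 mm thick and 50 mm long with a 1.5 mm bevel at the tip (12.6 mm across there), then a flange 32 mm across and 6 mm thick, then a round knob 26 mm across and 34 mm tall (total 90 mm). Origin: centre of the shank's tip; z towards the knob. It seats with its flange down on the strap. All bolts are alike; of the three, one may be absent
- bolt3: knob-headed steel bolt (plain shank), about 150 g, standing upright: shank 15 mm thick and 50 mm long with a 1.5 mm bevel at the tip (12.6 mm across there), then a flange 32 mm across and 6 mm thick, then a round knob 26 mm across and 34 mm tall (total 90 mm). Origin: centre of the shank's tip; z towards the knob. It seats with its flange down on the strap. All bolts are alike; of the three, one may be absent
- drift: tapered drift, about 160 g, standing upright: steel point 5 mm thick at the tip, widening evenly to 16.4 mm at 38 mm from the tip, straight from there to 51 mm, then a round wooden handle 26 mm across and 61 mm long (total 112 mm). Origin: centre of the tip; z towards the handle. Its shoulder stops on what it is pushed into
- rack: wooden rack fixed to the bench, 250 x 60 x 55 mm, long along its x. Origin: centre of the underside. Four 18 mm through holes at x = -90, -30, 30, 90 mm hold the bolts and the drift, in any order
- rack_hole0 (a point): mouth (centre, at the rack's top face, 55 mm above the bench) of a rack hole
- rack_hole1 (a point): mouth (centre, at the rack's top face, 55 mm above the bench) of a rack hole
- rack_hole2 (a point): mouth (centre, at the rack's top face, 55 mm above the bench) of a rack hole
- rack_hole3 (a point): mouth (centre, at the rack's top face, 55 mm above the bench) of a rack hole
- stop_top (a point): centre of the top of the jig's travel stop, a black block 28 mm (jig x) by 20 mm (jig y) by 40 mm tall that slides along the track, along the jig's y, over 120 mm (60 mm either side of the jig's middle); about 1.5 N moves it and it stays where left. The top is 72.5 mm above the bench
- pointer: small brass pointer fixed on the jig's bed in front of the track, about 19 mm (jig x) by 14 mm (jig y), 20 mm tall, its tip towards the track. Origin: middle of its underside as seen along y; axes as the jig's
- tray: open plywood scrap tray fixed to the bench, 170 x 200 x 45 mm, walls and floor 6 mm. Origin: centre of the underside; x across the 170 mm side
- offcut: loose pine offcut, 28 x 110 x 22 mm, 50 g, lying on the bench on the jig's -y side, long along its own y. Origin: centre of the underside.
- jar: bystander: small amber glass wax jar with a steel cap, 60 mm across, 70 mm tall, standing on the neck blank; origin at its underside
- sander: bystander: cork sanding block 60 x 100 x 30 mm lying on the neck blank; origin at its underside
Things that resemble listed ones, but are neither listed nor needed, are in the scene too. What is shaped like the bolt2 but blue is not meant.

How it is judged:
By the outcome, as a careful person would: the job done as asked, in the order asked, and still so for the second after the job is handed in, with the robot touching nothing.
Of bolt1, bolt2, bolt3 only 2 to 3 are there at a start; the rules pass over those that are not, and their reading is None.
At some moment in a run one of offcut may be knocked a few centimetres aside while the robot is not near it.
It also fails if it takes over 210 s, if anything falls off the work surface, if the arm or the gripper's body presses on something with over 40 N, if the wrist force passes 120 N, or if a joint passes its speed limit or range.

## Robot

A 6-joint arm with a two-finger parallel gripper is mounted at the origin on the work surface. World frame = base frame: x ahead of the robot, y to its left, z up, the work surface at z = 0. Lengths are in m, angles in rad, forces in N, time in s.
With the tool pointing down it reaches from about 0.325 to 0.9 m from the base axis. Payload 3.5 kg.
Tool frame: the origin (TCP) lies on the front face of the gripper's body, between the roots of the fingers; the fingertips stand 73 mm ahead of it and the grasp point (between the pads) lies 54 mm ahead of it; x points along the fingers, y is the direction in which the jaws open and shut, and the axes are right-handed (so a half turn about x gives the same grasp; the last joint's range is limited). The gripper opens to 85 mm and grips with 20 to 120 N. Pads are 22 mm wide; open, the fingers measure 114 mm over their backs; the gripper's body (76 mm by 85 mm) begins 54 mm behind the grasp point. The pads swing forward as they close: fully open they stand 13 mm farther back than shut.
Start: joints at [1.109, 0.276, -0.026, 1.268, 0, 1.467], TCP at [0.219, 0.585, 0.304] pointing down, gripper open.
Joint ranges: [-3.12, 3.12], [-0.85, 1.88], [-1.08, 1.24], [-1.95, 2.15], [-1.57, 1.53], [-3.14, 3.14]. Speed limits (rad/s): [2.57, 2.57, 3.14, 3.14, 3.14, 3.14].

## Interface

Orientations are given as [roll, pitch, yaw] about the fixed x, y, z axes, in that order (R = Rz(yaw) Ry(pitch) Rx(roll)).
In Python, from rig import monitor, cams, order gives the robot as it stands.
- The arm moves only by the tool carry_out, never from a script. Its argument "plan" is a list that holds one entry, the list of rows, each a list of 4 numbers: the shift along the tool's x, y, z in m, then the turn about the tool's x in rad. In form: [[[tx, ty, tz, yaw], ...]]. A call has 1 to 8 rows; each row shifts and turns the commanded pose from where the row before left it, along the tool's axes as they then stand; what a row does not reach is not made up. A row lasts 1/12 s, in which the tool goes at most 41.7 mm and 7.16 degrees, less where a joint would pass 70% of its speed; a pose out of reach is approached as far as the arm can. A call is refused whole if a number of a shift passes 0.0417 or a number of a turn 0.125, either way. A call with a gripper value outside its range is refused whole. "claw" is the closure, from 0 (fully open) to 1 (shut), set as the call begins (left out, the last holds). The fingers move at their own pace and stop on an object; "force" is the grip in N (left out, the last holds). Time passes only in rows, so rows that do not move let the fingers close. It gives the time, the measured TCP pose, the force and the opening at its end, in the units of the state.
- monitor.state(): the state, without advancing time (a new reading comes with each control period).
- cams.snapshot(name): name is "side" or "top"; returns a dict with "image" (400x640x3 uint8, red, green, blue), "z_map" (400x640 float32, m along the optical axis (not along the pixel's ray), 0 where there is no reading), "mtx" (3x3 intrinsics, pixels), "R" (3x3) and "t" (3): a world point X has camera coordinates R X + t. Camera axes: x right, y down, z forward; pixel columns grow to the right and rows downward; lengths in m; the calibration is good to about 2 mm. A picture is of the moment at which its call begins.
- order.close_job(): hands the job in, once; it reports no verdict.
The state is a dict: "clock": time; "q": joint angles; "joint_vel": joint speeds; "joint_torque": joint torques, N m; "tcp_pos": TCP position; "orientation": TCP orientation; "force": force on the tool from outside, world axes, zero at the start; "wrist_torque": the same for the moment, N m; "opening": finger opening in m.
Only numpy, scipy, OpenCV 4.12 (cv2) and the standard library are available. Lean on these libraries where they do the work, as an engineer would, in place of code of your own. Each camera call takes 0.05 s, during which the arm holds its last target. There are 200 camera calls.

## Working session

There is one attempt and no reset: what is moved stays moved. The work goes in short steps, Python scripts to look and compute and a tool call to move; the robot and the scene stay as the last step left them, time stands still between calls to the robot, and variables do not carry over. Pictures are saved under pics/ and viewed, about 12 in all and at most 16, crops included, and the job is handed in when it is done.

Besides the shell and the picture viewer there is one more tool, called after "Request:" as name([rows], argument=value, ...), one row to a line, values as JSON. carry_out: Moves the arm, as the interface text tells. Its arguments: {"type":"object","properties":{"plan":{"type":"array","items":{"type":"array","items":{"type":"array","items":{"type":"number"}}}},"claw":{"type":"number"},"force":{"type":"number"}},"required":["plan"]}

```bash
ls; mkdir -p pics; cat > h.py <<'E'
import numpy as np, cv2
from rig import monitor, cams, order
def snap(n):
    return cams.snapshot(n)
def save(s,f,box=None,k=1):
    im=s["image"][:,:,::-1]
    if box: im=im[box[1]:box[3],box[0]:box[2]]
    cv2.imwrite("pics/"+f,cv2.resize(im,None,fx=k,fy=k,interpolation=cv2.INTER_CUBIC))
def ray(s,u,v,z):
    "pixel -> world point on plane at height z"
    R,t,K=map(np.asarray,(s["R"],s["t"],s["mtx"]))
    d=R.T@np.linalg.solve(K,[u,v,1.]); c=-R.T@t
    return c+d*(z-c[2])/d[2]
def proj(s,X):
    c=s["R"]@np.asarray(X)+s["t"]; p=s["mtx"]@c; return p[:2]/p[2]
E
python3 - <<'E'
from h import *
st=monitor.state(); print({k:np.round(v,3) for k,v in st.items()})
for n in("top","side"):
    s=snap(n); save(s,n+"0.png",None,1.25); print(n,np.round(-s["R"].T@s["t"],3),np.round(s["R"],3).tolist(),np.round(s["mtx"],1).tolist())
    np.save(n+"0.npy",s,allow_pickle=True)
E
```

```text
pics
{'clock': np.float64(0.0), 'q': array([ 1.109,  0.277, -0.028,  1.268,  0.   ,  1.467]), 'joint_vel': array([-0.   , -0.001,  0.   ,  0.001, -0.001, -0.002]), 'joint_torque': array([ 1.0000e-03, -4.4551e+01,  2.9520e+01,  1.6000e-02, -0.0000e+00,
        0.0000e+00]), 'tcp_pos': array([0.219, 0.585, 0.303]), 'orientation': array([-1.689,  1.569, -2.048]), 'force': array([-0.607,  0.63 ,  0.789]), 'wrist_torque': array([0.011, 0.022, 0.039]), 'opening': np.float64(0.085)}
top [0.351 0.039 1.379] [[-0.002, -1.0, -0.003], [-0.992, 0.003, -0.129], [0.129, 0.002, -0.992]] [[428.7, 0.0, 317.0], [0.0, 428.7, 199.8], [0.0, 0.0, 1.0]]
side [0.423 0.939 0.904] [[-0.99, -0.143, 0.016], [-0.11, 0.677, -0.728], [0.093, -0.722, -0.686]] [[431.2, 0.0, 316.4], [0.0, 431.2, 199.3], [0.0, 0.0, 1.0]]
```

View pics/top0.png

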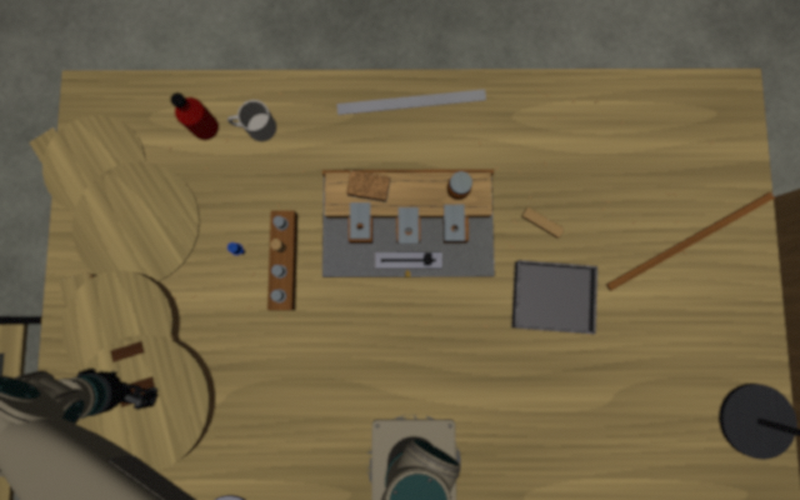

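View pics/side0.png

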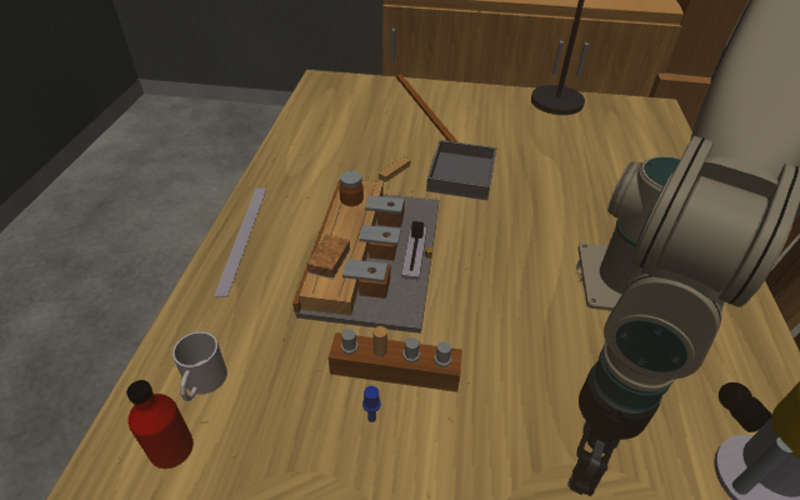

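Top (800-wide picture): rack at (281,260) with 3 grey bolts and the tan drift at (277,245), jig centre about (408,222), tray (554,297), offcut (543,222), stop (428,259), pointer (407,274). The side view shows the same things, sharper. Next I crop for detail.

```bash
python3 - <<'E'
from h import *
s=np.load("side0.npy",allow_pickle=True).item();t=np.load("top0.npy",allow_pickle=True).item()
a=(232,135,382,315);b=(205,125,400,255)
save(s,"sc.png",a,3.3);save(t,"tc.png",b,4)
# depth sanity: bench points and strap top etc
for n,c in(("side",s),("top",t)):
    for u,v in [(200,280),(320,300)]if n=="side" else [(320,280),(450,120)]:
        z=c["z_map"][v,u]; 
        X=c["R"].T@(np.linalg.solve(c["mtx"],[u,v,1])*z-c["t"]); print(n,u,v,X.round(4))
E
```

```text
side 200 280 [ 0.7957  0.3299 -0.0009]
side 320 300 [0.4841 0.3624 0.0304]
top 320 280 [ 0.2739  0.0332 -0.002 ]
top 450 120 [ 0.7958 -0.3998  0.0011]
```

View pics/sc.png

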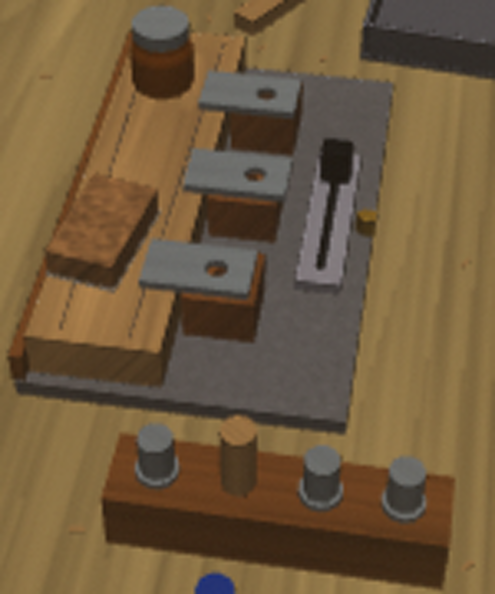

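View pics/tc.png

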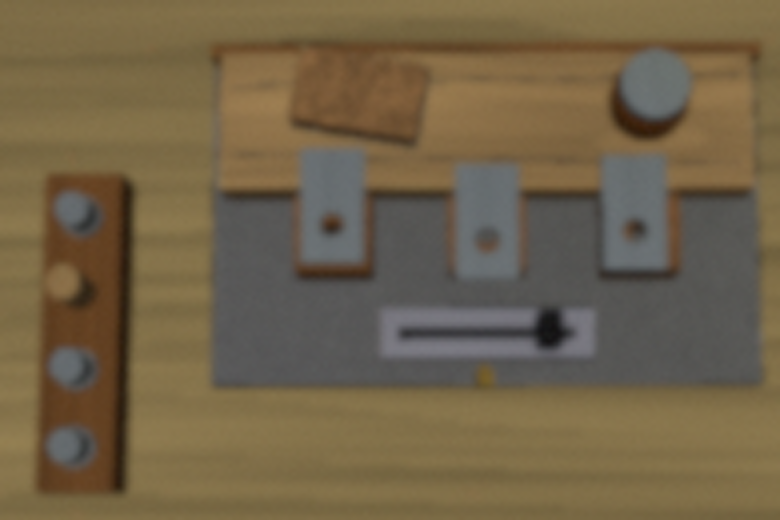

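Side crop (3.3x from 232,135): strap holes at about (266,94), (255,174), (216,268), stop top (337,150), pointer (366,222). Top crop (4x from 205,125): strap holes at (635,229), (487,239), (332,224). The middle strap is shifted towards the robot and the right one looks shifted in y.

```bash
cat > m.py <<'E'
from h import *
s=np.load("side0.npy",allow_pickle=True).item();t=np.load("top0.npy",allow_pickle=True).item()
S=lambda x,y,z:ray(s,232+x/3.3-.35,135+y/3.3-.35,z)[:2].round(4)
T=lambda x,y,z:ray(t,205+x/4-.375,125+y/4-.375,z)[:2].round(4)
E
python3 - <<'E'
from m import *
def blob(img,u,v,r,f,k=8):
    p=cv2.resize(img[v-r:v+r+1,u-r:u+r+1],None,fx=k,fy=k,interpolation=cv2.INTER_CUBIC).astype(int)
    m=f(p).astype(np.uint8); n,l,st,c=cv2.connectedComponentsWithStats(m)
    h=(2*r+1)*k/2; i=1+np.argmin(np.hypot(*(c[1:]-h).T)-0*st[1:,4])if n>1 else 0
    return (c[i]+.5)/k-.5+[u-r,v-r], st[i,4]/k/k
print("strap holes")
for nm,(sx,sy),(tx,ty) in [("R",(266,94),(635,229)),("M",(255,174),(487,239)),("L",(216,268),(332,224))]:
    print(nm,S(sx,sy,.071),T(tx,ty,.071))
print("bed corners FL,FR", T(213,385,.018),T(760,385,.018), S(346,430,.018),S(393,83,.018))
print("bed BL side",S(18,395,.018))
print("track corners",T(380,308,.032),T(380,357,.032),T(597,308,.032),T(597,357,.032),S(297,283,.032),S(340,290,.032))
print("blank near corner L/R",T(220,190,.063),T(755,190,.063),S(165,345,.063),S(26,340,.063),S(245,36,.063))
print("block tops front-left corner/L block",T(297,277,.063),T(372,277,.063),T(600,275,.063),T(678,275,.063),T(450,277,.063),T(524,277,.063))
print("stop top",S(337,150,.0725),T(550,329,.0725)); print("pointer",S(366,215,.038),T(486,376,.038))
print("rack top corners",S(120,436,.055),S(455,478,.055),S(105,500,.055),S(447,540,.055),T(48,175,.055),T(122,175,.055),T(38,490,.055),T(118,490,.055))
print("knob tops",[S(x,y,.095) for x,y in((157,436),(322,458),(407,470))],"drift",S(238,427,.116))
print("knob tops T",[T(x,y,.095) for x,y in((75,212),(70,367),(68,446))],"drift",T(66,284,.116))
E
```

```text
strap holes
R [ 0.5728 -0.097 ] [ 0.5764 -0.1016]
M [0.5655 0.0159] [0.5689 0.0129]
L [0.579  0.1354] [0.581  0.1327]
bed corners FL,FR [0.4606 0.2303] [ 0.4595 -0.2045] [0.4573 0.2429] [ 0.4587 -0.2013]
bed BL side [0.7196 0.2489]
track corners [0.5203 0.0971] [0.4813 0.0969] [ 0.5198 -0.0747] [ 0.4809 -0.0742] [0.5152 0.1044] [0.4781 0.1067]
blank near corner L/R [0.6095 0.2209] [ 0.6083 -0.1965] [0.6051 0.2172] [0.7137 0.2293] [ 0.6087 -0.1946]
block tops front-left corner/L block [0.5408 0.1601] [0.5406 0.102 ] [ 0.5417 -0.0747] [ 0.5415 -0.1352] [0.5404 0.0415] [ 0.5403 -0.0158]
stop top [ 0.4978 -0.0261] [ 0.4986 -0.035 ]
pointer [0.4653 0.0175] [0.4656 0.0135]
rack top corners [0.6217 0.3038] [0.3726 0.3033] [0.6195 0.3614] [0.3752 0.3573] [0.6235 0.3575] [0.6233 0.2992] [0.3772 0.3583] [0.3771 0.2968]
knob tops [array([0.5865, 0.3297]), array([0.4683, 0.3306]), array([0.4085, 0.3316])] drift [0.5282 0.3291]
knob tops T [array([0.5865, 0.3265]), array([0.4683, 0.3272]), array([0.4091, 0.3272])] drift [0.5283 0.3271]
```

```bash
cat > g.py <<'E'
import sys
from h import *
from scipy.spatial.transform import Rotation as Ro
st=monitor.state(); R=Ro.from_euler("xyz",st["orientation"]).as_matrix(); p=np.array(st["tcp_pos"])
print("t",round(st["clock"],1),"tcp",p.round(4),"F",np.round(st["force"],1),"open",round(st["opening"],4)); print("R",R.round(3).tolist())
if len(sys.argv)>3:
    x=np.array(list(map(float,sys.argv[1:4])))
    yaw=float(sys.argv[4]) if len(sys.argv)>4 else 90.   # wanted jaw direction (deg in world), mod 180
    a=np.arctan2(R[1,1],R[0,1]); d=(np.deg2rad(yaw)-a+np.pi/2)%np.pi-np.pi/2
    turn=-d  # tool x points down
    print("turn",round(turn,4)); R2=R@Ro.from_euler("x",turn).as_matrix()
    print("shift after turn (tool)",(R2.T@(x-p)).round(4),"before",(R.T@(x-p)).round(4),"q6",st["q"][5].round(2))
E
python3 g.py .528 .328 .30 90
```

```text
t 0.1 tcp [0.2192 0.5847 0.3029] F [-0.3 -0.  -0.5] open 0.0854
R [[-0.001, 0.351, 0.936], [-0.002, 0.936, -0.351], [-1.0, -0.002, -0.0]]
turn -0.3588
shift after turn (tool) [ 0.003  -0.2567  0.3088] before [ 0.003  -0.1319  0.3793] q6 1.47
```

Request:
carry_out([
  [[0,0,0,-0.12],[0,0,0,-0.12],[0,0,0,-0.119],[0,-0.0257,0.0309,0],[0,-0.0257,0.0309,0],[0,-0.0257,0.0309,0],[0,-0.0257,0.0309,0],[0,-0.0257,0.0309,0]],
], claw=0.3, force=60)

```text
clock: 0.77
tcp_pos: [0.3748, 0.4553, 0.3034]
orientation: [-2.391, 1.57, -2.39]
force: [-0.5, -0.1, 0.1]
opening: 0.0599
```

Request:
carry_out([
  [[0,-0.0257,0.0309,0],[0,-0.0257,0.0309,0],[0,-0.0257,0.0309,0],[0,-0.0257,0.0309,0],[0,-0.0257,0.0309,0],[0,0,0,0],[0,0,0,0]],
])

```text
clock: 1.35
tcp_pos: [0.5298, 0.3265, 0.3031]
orientation: [-2.907, 1.569, -2.91]
force: [-0.8, 0.3, -0.5]
opening: 0.06
```

```bash
python3 g.py .528 .328 .20 90; python3 - <<'E'
from h import *
t=snap("top");save(t,"top1.png",(150,60,400,255),3)
s=snap("side");save(s,"side1.png",(200,60,400,315),2.3)
np.save("top1.npy",t,allow_pickle=True);np.save("side1.npy",s,allow_pickle=True)
E
```

```text
t 1.4 tcp [0.5298 0.3265 0.3031] F [-0.8  0.3 -0.5] open 0.06
R [[-0.001, 0.004, 1.0], [-0.0, 1.0, -0.004], [-1.0, -0.0, -0.001]]
turn -0.0038
shift after turn (tool) [ 0.1031  0.0015 -0.0017] before [ 0.1031  0.0015 -0.0017] q6 0.45
```

Request:
carry_out([
  [[0.0395,0.0015,-0.0017,0],[0.0395,0,0,0],[0.0395,0,0,0],[0.02,0,0,0],[0.01,0,0,0],[0.0096,0,0,0],[0,0,0,0]],
])

```text
clock: 2.03
tcp_pos: [0.5255, 0.3303, 0.1447]
orientation: [-2.741, 1.569, -2.739]
force: [0.1, 0.6, -0.3]
opening: 0.0591
```

Request:
carry_out([
  [[0,0,0,0],[0,0,0,0],[0,0,0,0],[0,0,0,0],[0,0,0,0],[0,0,0,0]],
], claw=1, force=60)

```text
clock: 2.53
tcp_pos: [0.5282, 0.33, 0.148]
orientation: [0.306, 1.567, 0.306]
force: [-0.1, -2.2, 7.2]
opening: 0.0237
```

Request:
carry_out([
  [[-0.01,0,0,0],[-0.02,0,0,0],[-0.03,0,0,0],[-0.03,0,0,0],[-0.01,0,0,0],[0,0,0,0],[0,0,0,0],[0,0,0,0]],
], force=100)

```text
clock: 3.2
tcp_pos: [0.5256, 0.3292, 0.2436]
orientation: [-2.739, 1.567, -2.739]
force: [0.4, -0.9, -2.2]
opening: 0.023
```

```bash
python3 g.py .5795 .134 .25 90;python3 g.py; python3 - <<'E'
from h import *
for n in("side","top"):
    c=snap(n);p=np.mean([monitor.state()["tcp_pos"]],0); 
    b=(230,130,380,330) if n=="side" else (190,120,330,260)
    save(c,n+"2.png",b,3);np.save(n+"2.npy",c,allow_pickle=True)
    print(n,"tip expected",proj(c,p+[0,0,-.145]),"handle-top",proj(c,p+[0,0,-.033]))
E
```

```text
t 3.2 tcp [0.5256 0.3292 0.2436] F [ 0.4 -0.9 -2.2] open 0.023
R [[-0.003, -0.0, 1.0], [-0.001, 1.0, 0.0], [-1.0, -0.001, -0.003]]
turn 0.0002
shift after turn (tool) [-0.0063 -0.1952  0.0539] before [-0.0063 -0.1952  0.0538] q6 0.46
t 3.2 tcp [0.5256 0.3292 0.2436] F [ 0.4 -0.9 -2.2] open 0.023
R [[-0.003, -0.0, 1.0], [-0.001, 1.0, 0.0], [-1.0, -0.001, -0.003]]
side tip expected [305.00317182 268.9971005 ] handle-top [304.9009151  236.82959072]
top tip expected [221.7639506  197.38636517] handle-top [212.70777901 191.93220554]
```

View pics/side2.png

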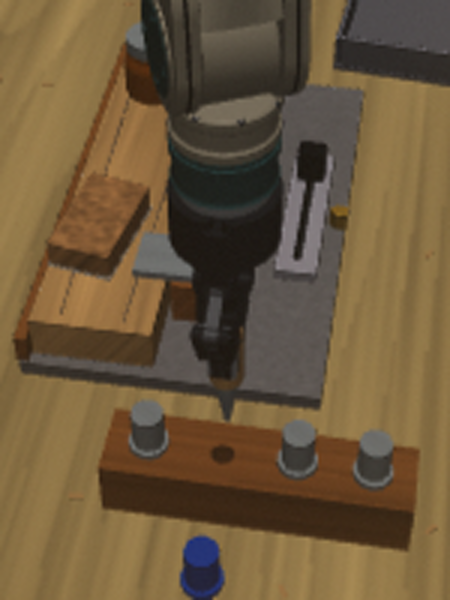

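Request:
carry_out([
  [[0,-0.03,0.006,0],[0,-0.039,0.01,0],[0,-0.039,0.01,0],[0,-0.039,0.01,0],[0,-0.035,0.01,0],[0.005,-0.012,0.005,0],[0,0,0,0],[0,0,0,0]],
])

```text
clock: 3.97
tcp_pos: [0.5771, 0.1352, 0.239]
orientation: [3.03, 1.567, 3.029]
force: [-0.6, 0.9, -2.0]
opening: 0.0229
```

```bash
python3 g.py .577 .1355 .23 90; python3 - <<'E'
from h import *
ims=[]
for n in("side","top"):
    c=snap(n);p=monitor.state()["tcp_pos"]
    b=(260,170,350,245) if n=="side" else (250,140,340,215)
    im=c["image"][b[1]:b[3],b[0]:b[2],::-1]; ims.append(cv2.resize(im,None,fx=6,fy=6,interpolation=cv2.INTER_CUBIC))
    np.save(n+"3.npy",c,allow_pickle=True)
    print(n,"tip expected",(proj(c,p+[0,0,-.145])-b[:2])*6)
cv2.imwrite("pics/c3.png",np.vstack(ims)[:, :])
E
python3 g.py
```

```text
t 4.0 tcp [0.5771 0.1352 0.239 ] F [-0.6  0.9 -2. ] open 0.0229
R [[-0.004, 0.002, 1.0], [0.0, 1.0, -0.002], [-1.0, 0.0, -0.004]]
turn -0.0016
shift after turn (tool) [ 0.009   0.0003 -0.    ] before [ 0.009   0.0003 -0.    ] q6 0.12
side tip expected [225.90728122 239.73278051]
top tip expected [214.68982798 243.19966231]
t 4.1 tcp [0.5771 0.1366 0.2398] F [-0.3 -0.3 -1.6] open 0.0234
R [[-0.002, -0.001, 1.0], [0.0, 1.0, 0.001], [-1.0, 0.0, -0.002]]
```

View pics/c3.png

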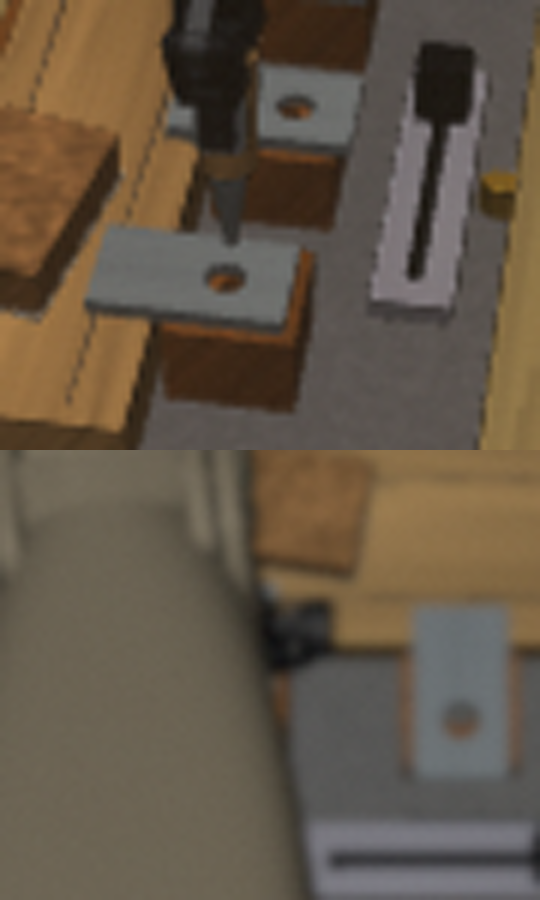

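Tip in the side crop is at (232,243) and strap hole L is at (225,278). Wood shows on the far side of the hole, so the strap is shifted +x as thought.

```bash
python3 - <<'E'
from h import *
c=np.load("side3.npy",allow_pickle=True).item()
f=lambda x,y,z: ray(c,260+x/6-.42,170+y/6-.42,z)
for zt in (.093,.095,.097): print("tip",f(232,244,zt))
print("L",f(225,278,.071),"M",f(296,106,.071))
print("strap corners L",f(108,228,.071),f(300,250,.071),f(87,302,.071),f(283,318,.071))
im=c["image"][205:230,285:310].astype(int); 
g=cv2.resize(c["image"][212:222,292:304],None,fx=2,fy=2)
print(c["image"][211:222,291:304,0])
E
```

```text
tip [0.57554449 0.13543624 0.093     ]
tip [0.57516943 0.13741825 0.095     ]
tip [0.57479437 0.13940025 0.097     ]
L [0.57900681 0.13556408 0.071     ] M [0.565575   0.01535435 0.071     ]
strap corners L [0.63766665 0.11243319 0.071     ] [0.54840206 0.11251919 0.071     ] [0.6370924  0.16010431 0.071     ] [0.54923816 0.1559624  0.071     ]
[[109 109 109 109 109 109 107  97 109 109 107 108 108]
 [109 109 109 108 108 108 109 109 109 110 109 110 111]
 [109 108 108 107 104 104 103 104 103 109 109 110 110]
 [106 108 108  99  74  73  61  68  70 100 110 111 109]
 [105 105 103  76  60  68  66  61  59  67 102 109 109]
 [107 107 102  70  91 112  96  74  70  66 103 107 109]
 [107 107 106  89 115 101  63  62  68  84 106 107 107]
 [109 109 111 110 109  89  74  81  92 108 109 108 108]
 [110 110 109 110 110 110 109 110 110 109 110 110 111]
 [109 108 108 110 111 110 110 111 112 110 110 111 112]
 [103 103 103 104 107 107 108 109 109 109 107 110 111]]
```

Request:
carry_out([
  [[0.01,0,0,0],[0.01,0,0,0],[0.005,0,0,0],[0.004,0,0,0],[0.004,0,0,0],[0.004,0,0,0],[0,0,0,0],[0,0,0,0]],
])

```text
clock: 4.73
tcp_pos: [0.5778, 0.1358, 0.2036]
orientation: [-2.953, 1.57, -2.952]
force: [0.3, -0.2, -2.2]
opening: 0.0228
```

Request:
carry_out([
  [[0.004,0,0,0],[0.004,0,-0.0005,0],[0.004,0,-0.0005,0],[0.003,0,-0.0005,0],[0,0,0,0],[0,0,0,0]],
])

```text
clock: 5.23
tcp_pos: [0.5769, 0.1349, 0.1887]
orientation: [-1.045, 1.568, -1.045]
force: [3.4, -5.8, -2.7]
opening: 0.0232
```

Request:
carry_out([
  [[0.003,0,-0.0005,0],[0.003,0,-0.0005,0],[0.003,0,-0.0005,0],[0.002,0,0,0],[0,0,0,0],[0,0,0,0]],
])

```text
clock: 5.73
tcp_pos: [0.5764, 0.1341, 0.1805]
orientation: [-0.847, 1.565, -0.848]
force: [-1.5, -8.0, 10.6]
opening: 0.0228
```

Request:
carry_out([
  [[0.002,-0.0006,-0.0003,0],[0.002,-0.0006,-0.0003,0],[0.002,-0.0003,0,0],[0.002,0,0,0],[0,0,0,0],[0,0,0,0]],
])

```text
clock: 6.23
tcp_pos: [0.5753, 0.1332, 0.1721]
orientation: [-0.796, 1.567, -0.796]
force: [-0.3, -6.5, 8.1]
opening: 0.0231
```

Request:
carry_out([
  [[0.002,-0.0008,-0.0003,0],[0.002,-0.0004,-0.0003,0],[0.002,0,0,0],[0.002,0,0,0],[0.001,0,0,0],[0,0,0,0],[0,0,0,0]],
])

```text
clock: 6.82
tcp_pos: [0.5746, 0.1327, 0.1642]
orientation: [-0.334, 1.568, -0.334]
force: [-4.1, -5.3, 14.9]
opening: 0.0233
```

Request:
carry_out([
  [[0.001,-0.0006,-0.0005,0],[0.001,-0.0004,-0.0003,0],[0.001,0,0,0],[0,0,0,0],[0,0,0,0]],
])

```text
clock: 7.23
tcp_pos: [0.5746, 0.1324, 0.1641]
orientation: [0.212, 1.566, 0.212]
force: [-8.5, -3.5, 28.3]
opening: 0.0232
```

Request:
carry_out([
  [[-0.005,0.0005,0.0003,0],[-0.015,0,0,0],[-0.02,0,0,0],[-0.03,0,0,0],[-0.01,0,0,0],[0,0,0,0],[0,0,0,0]],
])

```text
clock: 7.82
tcp_pos: [0.5731, 0.133, 0.2375]
orientation: [1.387, 1.57, 1.387]
force: [-1.0, 0.3, -2.6]
opening: 0.0229
```

```bash
python3 g.py .5705 .0125 .24 90; python3 - <<'E'
from h import *
c=snap("side"); np.save("side4.npy",c,allow_pickle=True)
for i in range(4): 
    snap("top"); print(monitor.state()["tcp_pos"].round(4))
E
```

```text
t 7.8 tcp [0.5731 0.133  0.2375] F [-1.   0.3 -2.6] open 0.0229
R [[0.0, -0.001, 1.0], [0.001, 1.0, 0.001], [-1.0, 0.001, 0.0]]
turn 0.0005
shift after turn (tool) [-0.0027 -0.1205 -0.0026] before [-0.0027 -0.1205 -0.0027] q6 0.12
[0.5719 0.1327 0.2356]
[0.5717 0.1326 0.2355]
[0.5718 0.1326 0.2356]
[0.572  0.1325 0.2358]
```

Request:
carry_out([
  [[0,-0.03,-0.0007,0],[0,-0.04,-0.001,0],[0,-0.035,-0.001,0],[0,-0.0153,0,0],[0,0,0,0],[0,0,0,0],[0,0,0,0]],
])

```text
clock: 8.65
tcp_pos: [0.5701, 0.0128, 0.2372]
orientation: [2.535, 1.569, 2.535]
force: [-0.8, 0.6, -1.1]
opening: 0.023
```

```bash
python3 - <<'E'
from h import *
c=snap("side"); np.save("side5.npy",c,allow_pickle=True)
ims=[]
b=(280,150,350,235)
save(c,"c5.png",b,7)
for i in range(3): snap("top"); print(monitor.state()["tcp_pos"].round(4))
E
```

```text
[0.5703 0.0133 0.2374]
[0.5704 0.0134 0.2376]
[0.5704 0.0133 0.2376]
```

View pics/c5.png

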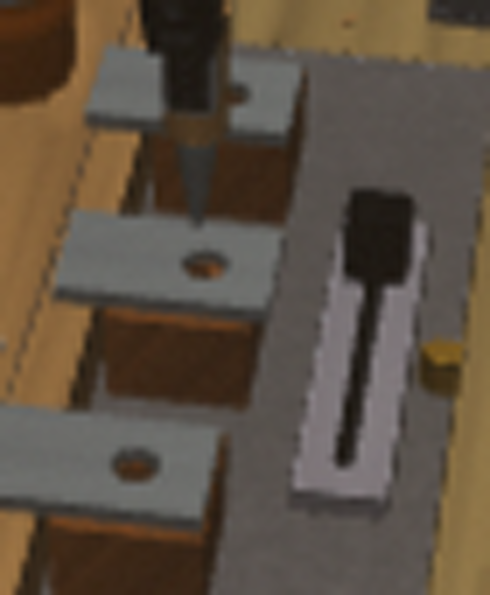

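Tip at (200,224) and hole M at (206,265), with wood at its right/lower side. Strap L's hole at (135,465) is now almost in line.

```bash
python3 - <<'E'
from h import *
c=np.load("side5.npy",allow_pickle=True).item()
f=lambda x,y,z: ray(c,280+x/7-.43,150+y/7-.43,z).round(4)
print("tip",f(200,224,.0935),"M",f(206,265,.071),"L",f(135,465,.071),"R",f(238,93,.071))
E
```

```text
tip [0.5677 0.0165 0.0935] M [0.5652 0.0161 0.071 ] L [0.5742 0.1351 0.071 ] R [ 0.569 -0.099  0.071]
```

Request:
carry_out([
  [[0.01,0,0.0007,0],[0.01,0,0,0],[0.005,0,0,0],[0.004,0,0,0],[0.004,0,0,0],[0,0,0,0],[0,0,0,0],[0,0,0,0]],
])

```text
clock: 9.52
tcp_pos: [0.5714, 0.0122, 0.2051]
orientation: [-0.02, 1.57, -0.02]
force: [0.0, 0.6, -1.1]
opening: 0.0231
```

Request:
carry_out([
  [[0.003,0,0,0],[0.003,0,0,0],[0.003,0,0,0],[0.003,0,0,0],[0,0,0,0],[0,0,0,0]],
])

```text
clock: 10.02
tcp_pos: [0.5705, 0.0123, 0.1921]
orientation: [3.077, 1.569, 3.077]
force: [-1.7, -1.1, -2.9]
opening: 0.023
```

Request:
carry_out([
  [[0.003,0,0.0005,0],[0.003,0,0.0005,0],[0.003,0,0.0005,0],[0.003,0,0.0005,0],[0,0,0,0],[0,0,0,0]],
])

```text
clock: 10.52
tcp_pos: [0.5717, 0.0123, 0.1803]
orientation: [-3.069, 1.567, -3.069]
force: [-4.5, -1.2, 0.5]
opening: 0.0231
```

Request:
carry_out([
  [[0.002,0,0.0004,0],[0.002,0,0.0004,0],[0.002,0,0.0002,0],[0.002,0,0,0],[0,0,0,0],[0,0,0,0]],
])

```text
clock: 11.02
tcp_pos: [0.5728, 0.0122, 0.1723]
orientation: [-3.029, 1.568, -3.029]
force: [-5.5, -0.7, 1.2]
opening: 0.023
```

Request:
carry_out([
  [[0.002,0,0.0002,0],[0.002,0,0,0],[0.002,0,0,0],[0.002,0,0,0],[0.001,0,0,0],[0.001,0,0,0],[0,0,0,0],[0,0,0,0]],
])

```text
clock: 11.68
tcp_pos: [0.5742, 0.0122, 0.1643]
orientation: [-1.853, 1.57, -1.853]
force: [-6.2, 0.3, 10.1]
opening: 0.023
```

Request:
carry_out([
  [[0.001,0,0.0003,0],[0.001,0,0.0003,0],[0,0,0,0],[0,0,0,0]],
])

```text
clock: 12.02
tcp_pos: [0.5752, 0.0121, 0.1642]
orientation: [-0.596, 1.57, -0.595]
force: [-10.1, -0.6, 19.2]
opening: 0.023
```

Request:
carry_out([
  [[-0.006,0,-0.0005,0],[-0.015,0,0,0],[-0.02,0,0,0],[-0.03,0,0,0],[-0.003,0,0,0],[0,0,0,0],[0,0,0,0],[0,0,0,0]],
])

```text
clock: 12.68
tcp_pos: [0.5739, 0.0123, 0.2333]
orientation: [2.997, 1.569, 2.997]
force: [0.5, 0.5, -2.0]
opening: 0.023
```

```bash
python3 - <<'E'
from h import *
for i in range(4): 
    c=snap("side"); print(monitor.state()["tcp_pos"].round(4))
np.save("side6.npy",c,allow_pickle=True)
E
```

```text
[0.5736 0.0123 0.233 ]
[0.5736 0.0124 0.233 ]
[0.5736 0.0124 0.2331]
[0.5738 0.0123 0.2334]
```

Request:
carry_out([
  [[0,-0.03,0,0],[0,-0.04,0,0],[0,-0.035,0,0],[0,-0.012,0,0],[0,0,0,0],[0,0,0,0],[0,0,0,0]],
])

```text
clock: 13.47
tcp_pos: [0.5742, -0.1039, 0.2343]
orientation: [2.313, 1.569, 2.313]
force: [0.8, -0.9, -2.0]
opening: 0.0232
```

```bash
python3 - <<'E'
from h import *
c=snap("side"); np.save("side7.npy",c,allow_pickle=True)
save(c,"c7.png",(280,140,350,225),7)
for i in range(3): snap("top"); print(monitor.state()["tcp_pos"].round(4))
E
```

```text
[ 0.5743 -0.1034  0.2345]
[ 0.5744 -0.1034  0.2346]
[ 0.5744 -0.1035  0.2347]
```

View pics/c7.png

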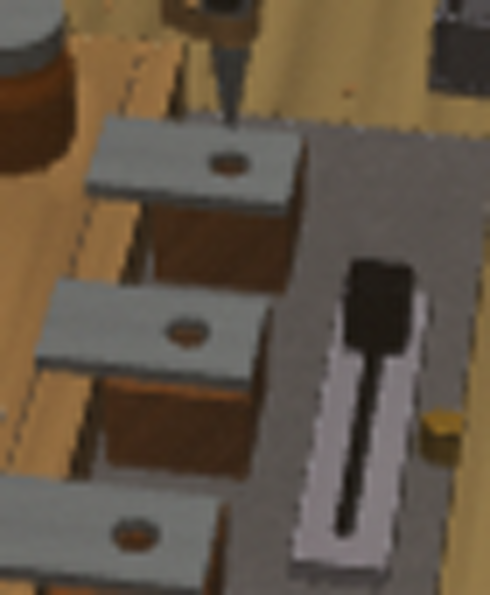

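Tip at (232,124) and hole R at (230,163). Strap M's hole at (187,332) is now in line with its block.

```bash
python3 - <<'E'
from h import *
c=np.load("side7.npy",allow_pickle=True).item()
f=lambda x,y,z: ray(c,280+x/7-.43,140+y/7-.43,z).round(4)
print("tip",f(232,124,.0905),"M",f(187,332,.071),"L",f(135,535,.071),"R",f(230,163,.071))
E
```

```text
tip [ 0.5723 -0.1013  0.0905] M [0.5733 0.0155 0.071 ] L [0.5742 0.1351 0.071 ] R [ 0.5725 -0.0984  0.071 ]
```

Request:
carry_out([
  [[0.01,0,0,0],[0.01,0,0,0],[0.005,0,0,0],[0.004,0,0,0],[0.003,0,0,0],[0,0,0,0],[0,0,0,0],[0,0,0,0]],
])

```text
clock: 14.33
tcp_pos: [0.5748, -0.1049, 0.2031]
orientation: [-0.263, 1.57, -0.263]
force: [-0.5, 1.0, -0.8]
opening: 0.0235
```

Request:
carry_out([
  [[0.003,0,0,0],[0.003,0,0,0],[0.003,0,0,0],[0.002,0,0,0],[0,0,0,0],[0,0,0,0]],
])

```text
clock: 14.83
tcp_pos: [0.5743, -0.1047, 0.1915]
orientation: [2.836, 1.57, 2.836]
force: [0.5, 0.2, -1.8]
opening: 0.023
```

Request:
carry_out([
  [[0.003,-0.0005,0,0],[0.003,-0.0005,0,0],[0.003,-0.0005,0,0],[0.003,-0.0005,0,0],[0,0,0,0],[0,0,0,0]],
])

```text
clock: 15.33
tcp_pos: [0.5744, -0.1055, 0.1797]
orientation: [1.57, 1.567, 1.571]
force: [-1.2, 5.6, 1.1]
opening: 0.0227
```

Request:
carry_out([
  [[0.002,-0.0005,0,0],[0.002,-0.0004,0,0],[0.002,-0.0003,0,0],[0.002,0,0,0],[0,0,0,0],[0,0,0,0]],
])

```text
clock: 15.83
tcp_pos: [0.5742, -0.1067, 0.1717]
orientation: [1.684, 1.568, 1.685]
force: [-1.1, 5.9, 2.9]
opening: 0.0233
```

Request:
carry_out([
  [[0.002,-0.0003,0,0],[0.002,0,0,0],[0.002,0,0,0],[0.002,0,0,0],[0.001,0,0,0],[0.001,0,0,0],[0,0,0,0],[0,0,0,0]],
])

```text
clock: 16.5
tcp_pos: [0.5744, -0.1074, 0.1642]
orientation: [1.43, 1.569, 1.431]
force: [-5.8, 4.8, 14.9]
opening: 0.0231
```

Request:
carry_out([
  [[0.001,-0.0003,0,0],[0.0005,-0.0002,0,0],[0,0,0,0],[0,0,0,0]],
])

```text
clock: 16.83
tcp_pos: [0.5744, -0.1077, 0.1641]
orientation: [1.288, 1.568, 1.289]
force: [-8.1, 6.7, 21.6]
opening: 0.0231
```

Request:
carry_out([
  [[-0.006,0.0003,-0.0003,0],[-0.015,0,0,0],[-0.02,0,0,0],[-0.03,0,0,0],[-0.01,0,0,0],[0,0.02,-0.002,0],[0,0.035,-0.004,0],[0,0.035,-0.004,0]],
])

```text
clock: 17.5
tcp_pos: [0.5647, -0.0189, 0.2411]
orientation: [-0.805, 1.569, -0.808]
force: [0.4, 0.5, -1.7]
opening: 0.023
```

Request:
carry_out([
  [[0,0.04,-0.004,0],[0,0.04,-0.004,0],[0,0.04,-0.004,0],[0,0.04,-0.004,0],[0,0.04,-0.004,0],[0,0.04,-0.004,0],[0,0.04,-0.004,0],[0,0.035,-0.004,0]],
])

```text
clock: 18.17
tcp_pos: [0.532, 0.2986, 0.2405]
orientation: [-0.62, 1.569, -0.62]
force: [0.3, -0.0, -1.5]
opening: 0.0231
```

Request:
carry_out([
  [[0,0.02,-0.002,0],[0,0.01,-0.001,0],[0,0,0,0],[0,0,0,0],[0,0,0,0]],
])

```text
clock: 18.58
tcp_pos: [0.5293, 0.325, 0.2408]
orientation: [-1.847, 1.569, -1.848]
force: [-0.0, 0.1, -2.2]
opening: 0.023
```

```bash
python3 - <<'E'
from h import *
s=np.load("side2.npy",allow_pickle=True).item()
for i in range(3): snap("top"); print(monitor.state()["tcp_pos"].round(4))
c=snap("side"); np.save("side8.npy",c,allow_pickle=True); save(c,"c8.png",(250,230,370,320),5)
E
python3 g.py .528 .3295 .24
```

```text
[0.5294 0.3249 0.241 ]
[0.5295 0.3249 0.2411]
[0.5295 0.325  0.2413]
t 18.8 tcp [0.5295 0.3252 0.2414] F [-0.5  0.5 -1.9] open 0.0228
R [[0.0, 0.002, 1.0], [-0.0, 1.0, -0.002], [-1.0, -0.0, 0.0]]
turn -0.0017
shift after turn (tool) [ 0.0013  0.0043 -0.0015] before [ 0.0013  0.0043 -0.0015] q6 0.45
```

View pics/c8.png

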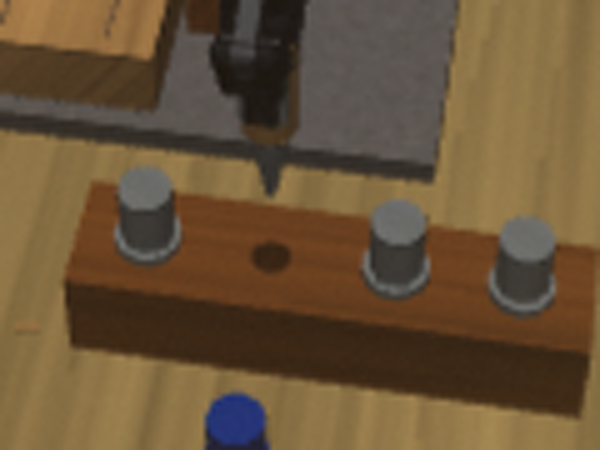

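Tip at (271,196) and the empty rack hole at (271,257).

```bash
python3 - <<'E'
from h import *
c=np.load("side8.npy",allow_pickle=True).item()
f=lambda x,y,z: ray(c,250+x/5-.4,230+y/5-.4,z).round(4)
print("tip",f(271,196,.0973),"hole",f(271,257,.055))
for x,y in((146,188),(399,219),(526,238)): print("knob",f(x,y,.095))
E
```

```text
tip [0.5284 0.3283 0.0973] hole [0.5279 0.3321 0.055 ]
knob [0.5872 0.3311 0.095 ]
knob [0.468  0.3304 0.095 ]
knob [0.4089 0.332  0.095 ]
```

Request:
carry_out([
  [[0.01,0.0038,-0.0005,0],[0.02,0,0,0],[0.02,0,0,0],[0.01,0,0,0],[0.008,0,0,0],[0,0,0,0],[0,0,0,0]],
])

```text
clock: 19.37
tcp_pos: [0.5286, 0.3303, 0.1731]
orientation: [-2.646, 1.57, -2.646]
force: [0.5, -0.2, -1.9]
opening: 0.0228
```

Request:
carry_out([
  [[0.006,0,0,0],[0.006,0,0,0],[0.004,0,0,0],[0.004,0,0,0],[0.002,0,0,0],[0,0,0,0],[0,0,0,0]],
])

```text
clock: 19.95
tcp_pos: [0.5285, 0.3302, 0.1509]
orientation: [-2.262, 1.57, -2.261]
force: [0.0, -1.4, -2.7]
opening: 0.0226
```

Request:
carry_out([
  [[0.001,0,0,0],[0.001,0,0,0],[0.001,0,0,0],[0.001,0,0,0],[0.001,0,0,0],[0,0,0,0],[0,0,0,0]],
])

```text
clock: 20.53
tcp_pos: [0.5288, 0.3302, 0.1482]
orientation: [-0.411, 1.57, -0.411]
force: [-3.4, -4.3, 8.0]
opening: 0.0228
```

Request:
carry_out([
  [[0,0,0,0],[0,0,0,0],[0,0,0,0],[0,0,0,0],[-0.02,0,0,0],[-0.04,0,0,0],[0,0,0,0]],
], claw=0.3)

```text
clock: 21.12
tcp_pos: [0.5322, 0.3324, 0.2132]
orientation: [0.501, 1.559, 0.502]
force: [1.6, 0.9, 0.6]
opening: 0.0597
```

Request:
carry_out([
  [[0,0,-0.03,0],[0,0,-0.03,0],[0,0,0,0],[0,0,0,0],[0,0,0,0]],
])

```text
clock: 21.53
tcp_pos: [0.4692, 0.3308, 0.2066]
orientation: [0.514, 1.569, 0.515]
force: [1.7, 0.6, 1.1]
opening: 0.0598
```

```bash
python3 - <<'E'
from h import *
for i in range(3): snap("top"); print(monitor.state()["tcp_pos"].round(4))
E
python3 g.py .469 .3295 .139
```

```text
[0.4697 0.3308 0.2067]
[0.4699 0.3307 0.2066]
[0.4699 0.3306 0.2066]
t 21.7 tcp [0.4699 0.3306 0.2066] F [ 0.7 -0.1 -0.7] open 0.0594
R [[0.001, 0.0, 1.0], [0.001, 1.0, -0.0], [-1.0, 0.001, 0.001]]
turn -0.0003
shift after turn (tool) [ 0.0676 -0.0012 -0.0009] before [ 0.0676 -0.0012 -0.0009] q6 0.5
```

Request:
carry_out([
  [[0.02,-0.001,-0.0009,0],[0.02,0,0,0],[0.02,0,0,0],[0.007,0,0,0],[0,0,0,0],[0,0,0,0]],
])

```text
clock: 22.18
tcp_pos: [0.4682, 0.3294, 0.1393]
orientation: [-2.727, 1.57, -2.727]
force: [0.3, -0.0, 0.3]
opening: 0.0597
```

Request:
carry_out([
  [[0,0,0,0],[0,0,0,0],[0,0,0,0],[0,0,0,0],[0,0,0,0],[0,0,0,0],[0,0,0,0],[0,0,0,0]],
], claw=1, force=60)

```text
clock: 22.85
tcp_pos: [0.4688, 0.3299, 0.1409]
orientation: [0.446, 1.568, 0.446]
force: [-0.2, -1.4, 5.5]
opening: 0.023
```

Request:
carry_out([
  [[-0.01,0,0,0],[-0.03,0,0,0],[-0.04,0,0,0],[-0.02,0,0,0],[0,0,0,0],[0,-0.02,0.01,0],[0,-0.033,0.018,0],[0,-0.034,0.018,0]],
], force=100)

```text
clock: 23.52
tcp_pos: [0.5127, 0.242, 0.2384]
orientation: [-2.906, 1.569, -2.903]
force: [1.4, -0.8, -1.6]
opening: 0.0223
```

Request:
carry_out([
  [[0,-0.034,0.018,0],[0,-0.034,0.018,0],[0,-0.03,0.016,0],[0,-0.012,0.007,0],[0,0,0,0],[0,0,0,0],[0,0,0,0]],
])

```text
clock: 24.1
tcp_pos: [0.5716, 0.1331, 0.2384]
orientation: [2.966, 1.568, 2.967]
force: [-0.2, -0.3, -0.8]
opening: 0.022
```

```bash
python3 - <<'E'
from h import *
for i in range(3): snap("top"); print(monitor.state()["tcp_pos"].round(4))
c=snap("side"); np.save("side9.npy",c,allow_pickle=True); save(c,"c9.png",(260,160,350,250),6)
E
python3 g.py .5735 .132 .22
```

```text
[0.5716 0.1334 0.2386]
[0.5717 0.1336 0.2388]
[0.5718 0.1336 0.239 ]
t 24.3 tcp [0.572  0.1335 0.2392] F [ 0.4  0.5 -1.5] open 0.0223
R [[-0.001, -0.002, 1.0], [0.0, 1.0, 0.002], [-1.0, 0.0, -0.001]]
turn 0.002
shift after turn (tool) [ 0.0192 -0.0015  0.0015] before [ 0.0192 -0.0015  0.0015] q6 0.12
```

View pics/c9.png

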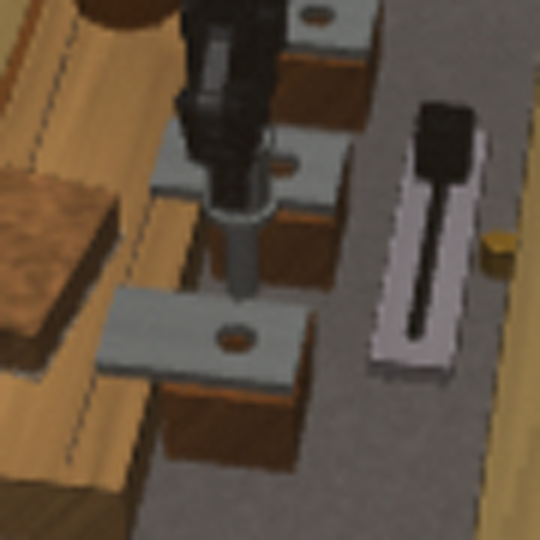

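Bolt tip at about (241,294) and strap hole L at (236,340).

```bash
python3 - <<'E'
from h import *
c=np.load("side9.npy",allow_pickle=True).item()
f=lambda x,y,z: ray(c,260+x/6-.42,160+y/6-.42,z).round(4)
print("tip",f(241,293,.102),f(241,295,.104),"hole",f(236,340,.071))
E
```

```text
tip [0.5711 0.1369 0.102 ] [0.5705 0.1402 0.104 ] hole [0.5739 0.136  0.071 ]
```

Request:
carry_out([
  [[0.01,-0.0015,0.0022,0],[0.01,0,0,0],[0.006,0,0,0],[0.004,0,0,0],[0.004,0,0,0],[0.004,0,0,0],[0,0,0,0],[0,0,0,0]],
])

```text
clock: 24.97
tcp_pos: [0.5749, 0.1308, 0.2011]
orientation: [-3.01, 1.57, -3.01]
force: [-0.4, -0.3, -1.2]
opening: 0.0227
```

Tip is in the strap hole. I lower it on.

Request:
carry_out([
  [[0.003,0,0,0],[0.003,0,0,0],[0.003,0,0,0],[0.003,0,0,0],[0,0,0,0],[0,0,0,0]],
])

```text
clock: 25.47
tcp_pos: [0.5747, 0.1308, 0.189]
orientation: [-2.99, 1.57, -2.99]
force: [-0.3, 0.7, -1.8]
opening: 0.0222
```

Request:
carry_out([
  [[0.003,0,0,0],[0.003,0,0,0],[0.003,0,0,0],[0.003,0,0,0],[0,0,0,0],[0,0,0,0]],
])

```text
clock: 25.97
tcp_pos: [0.5747, 0.1308, 0.1769]
orientation: [-3.002, 1.57, -3.001]
force: [-0.1, -0.7, -1.4]
opening: 0.0224
```

Request:
carry_out([
  [[0.004,0,0,0],[0.004,0,0,0],[0.004,0,0,0],[0.003,0,0,0],[0.002,0,0,0],[0,0,0,0],[0,0,0,0]],
])

```text
clock: 26.55
tcp_pos: [0.5748, 0.1309, 0.1601]
orientation: [-2.992, 1.57, -2.992]
force: [-0.1, 0.5, -1.2]
opening: 0.0221
```

Request:
carry_out([
  [[0.001,0,0,0],[0.001,0,0,0],[0.001,0,0,0],[0.001,0,0,0],[0,0,0,0],[0,0,0,0]],
])

```text
clock: 27.05
tcp_pos: [0.5751, 0.1309, 0.1572]
orientation: [0.057, 1.57, 0.058]
force: [-3.3, -0.6, 6.0]
opening: 0.0223
```

Request:
carry_out([
  [[0.001,0,0,0],[0,0,0,0],[0,0,0,0]],
])

```text
clock: 27.3
tcp_pos: [0.5751, 0.1309, 0.1572]
orientation: [-0.0, 1.57, -0.0]
force: [-3.9, -1.1, 10.4]
opening: 0.0221
```

Request:
carry_out([
  [[0,0,0,0],[0,0,0,0],[0,0,0,0],[0,0,0,0],[-0.02,0,0,0],[-0.04,0,0,0],[0,0.02,-0.018,0],[0,0.035,-0.03,0]],
], claw=0.3)

```text
clock: 27.97
tcp_pos: [0.5341, 0.1818, 0.2185]
orientation: [0.116, 1.562, 0.112]
force: [-0.1, 0.9, -0.1]
opening: 0.0601
```

Request:
carry_out([
  [[0,0.035,-0.03,0],[0,0.035,-0.03,0],[0,0.035,-0.028,0],[0,0.025,-0.02,0],[0,0.0135,-0.01,0],[0,0,0,0],[0,0,0,0],[0,0,0,0]],
])

```text
clock: 28.63
tcp_pos: [0.42, 0.3165, 0.2152]
orientation: [-0.901, 1.57, -0.901]
force: [0.1, -0.3, 0.5]
opening: 0.0598
```

```bash
python3 - <<'E'
from h import *
for i in range(2): snap("top"); print(monitor.state()["tcp_pos"].round(4))
c=snap("side"); np.save("side10.npy",c,allow_pickle=True); save(c,"c10.png",(250,160,370,310),4)
E
python3 g.py .4085 .329 .139
```

```text
[0.4202 0.3162 0.2152]
[0.4204 0.316  0.2152]
t 28.8 tcp [0.4204 0.316  0.2152] F [ 0.6  0.1 -0.7] open 0.0599
R [[0.0, 0.002, 1.0], [-0.0, 1.0, -0.002], [-1.0, -0.0, 0.0]]
turn -0.0015
shift after turn (tool) [ 0.0762  0.013  -0.0119] before [ 0.0762  0.013  -0.0119] q6 0.52
```

View pics/c10.png

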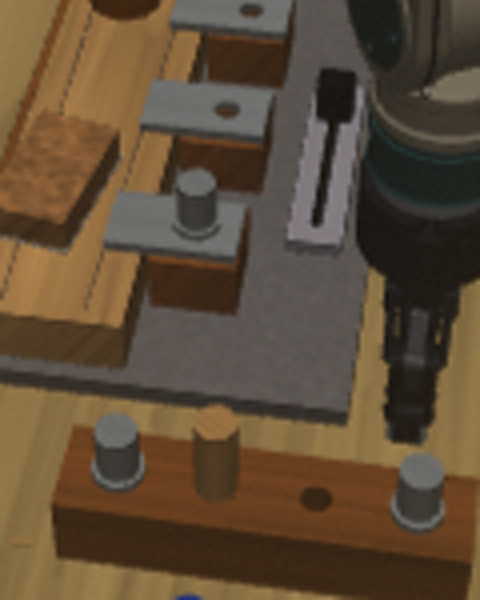

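Bolt 1 is seated upright on strap L at (195,205) with its flange flat, and the drift stands at (216,455). 11 pictures so far.

Request:
carry_out([
  [[0,0.013,-0.0119,0],[0.02,0,0,0],[0.02,0,0,0],[0.02,0,0,0],[0.01,0,0,0],[0.0057,0,0,0],[0,0,0,0],[0,0,0,0]],
])

```text
clock: 29.45
tcp_pos: [0.4083, 0.3297, 0.14]
orientation: [0.478, 1.57, 0.477]
force: [0.9, 0.3, 1.2]
opening: 0.06
```

Request:
carry_out([
  [[0,0,0,0],[0,0,0,0],[0,0,0,0],[0,0,0,0],[0,0,0,0],[0,0,0,0],[0,0,0,0],[0,0,0,0]],
], claw=1, force=60)

```text
clock: 30.12
tcp_pos: [0.4085, 0.3303, 0.1409]
orientation: [0.445, 1.568, 0.446]
force: [-0.8, -0.4, 5.8]
opening: 0.0232
```

Request:
carry_out([
  [[-0.01,0,0,0],[-0.03,0,0,0],[-0.04,0,0,0],[-0.02,0,0,0],[0,0,0,0],[0,-0.02,0.01,0],[0,-0.033,0.017,0],[0,-0.035,0.018,0]],
], force=100)

```text
clock: 30.78
tcp_pos: [0.4517, 0.2414, 0.2388]
orientation: [-2.977, 1.569, -2.973]
force: [0.7, -0.3, -2.0]
opening: 0.0223
```

Request:
carry_out([
  [[0,-0.035,0.018,0],[0,-0.035,0.018,0],[0,-0.035,0.018,0],[0,-0.035,0.018,0],[0,-0.035,0.018,0],[0,-0.03,0.016,0],[0,-0.018,0.011,0],[0,-0.007,0.0035,0]],
])

```text
clock: 31.45
tcp_pos: [0.5741, 0.0089, 0.2384]
orientation: [-2.453, 1.57, -2.456]
force: [0.4, 0.3, -2.2]
opening: 0.0221
```

Request:
carry_out([
  [[0,0,0,0],[0,0,0,0],[0,0,0,0],[0,0,0,0]],
])

```text
clock: 31.78
tcp_pos: [0.5722, 0.0132, 0.2393]
orientation: [2.809, 1.569, 2.811]
force: [-0.5, -0.0, -1.8]
opening: 0.0225
```

```bash
python3 - <<'E'
from h import *
for i in range(2): snap("top"); print(monitor.state()["tcp_pos"].round(4))
c=snap("side"); np.save("side11.npy",c,allow_pickle=True); save(c,"c11.png",(270,140,350,220),6)
E
python3 g.py .574 .012 .157
```

```text
[0.5724 0.0132 0.2395]
[0.5726 0.013  0.2396]
t 31.9 tcp [0.5727 0.0129 0.2397] F [ 0.2  0.3 -1.4] open 0.0224
R [[-0.0, -0.002, 1.0], [0.0, 1.0, 0.002], [-1.0, 0.0, -0.0]]
turn 0.0018
shift after turn (tool) [ 0.0827 -0.0009  0.0013] before [ 0.0827 -0.0009  0.0013] q6 -0.09
```

View pics/c11.png

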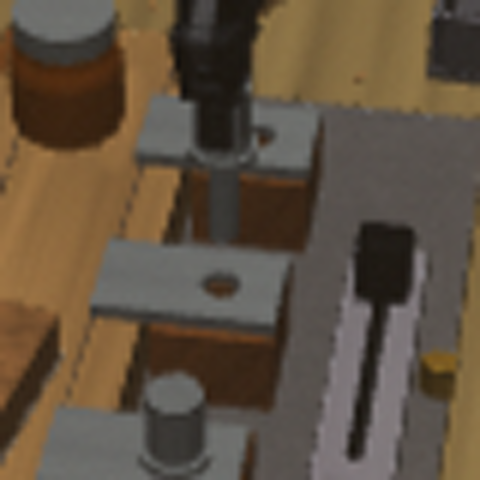

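Bolt tip at about (222,238) and strap hole M at (222,285).

```bash
python3 - <<'E'
from h import *
c=np.load("side11.npy",allow_pickle=True).item()
f=lambda x,y,z: ray(c,270+x/6-.42,140+y/6-.42,z).round(4)
print("tip",f(222,237,.1027),f(222,239,.104),"hole",f(222,285,.071))
E
```

```text
tip [0.5722 0.017  0.1027] [0.5717 0.02   0.104 ] hole [0.5724 0.0157 0.071 ]
```

Request:
carry_out([
  [[0.01,-0.0012,0.0009,0],[0.01,0,0,0],[0.006,0,0,0],[0.004,0,0,0],[0.004,0,0,0],[0.004,0,0,0],[0,0,0,0],[0,0,0,0]],
])

```text
clock: 32.6
tcp_pos: [0.574, 0.0105, 0.2014]
orientation: [3.055, 1.57, 3.055]
force: [0.7, -0.5, -0.9]
opening: 0.0223
```

Request:
carry_out([
  [[0.003,0,0,0],[0.003,0,0,0],[0.003,0,0,0],[0.003,0,0,0],[0,0,0,0],[0,0,0,0]],
])

```text
clock: 33.1
tcp_pos: [0.5739, 0.0106, 0.1893]
orientation: [3.05, 1.57, 3.05]
force: [0.5, 0.0, -0.8]
opening: 0.0224
```

Request:
carry_out([
  [[0.004,0,0,0],[0.004,0,0,0],[0.004,0,0,0],[0.004,0,0,0],[0.004,0,0,0],[0,0,0,0],[0,0,0,0]],
])

```text
clock: 33.68
tcp_pos: [0.5738, 0.0106, 0.1691]
orientation: [3.108, 1.57, 3.108]
force: [-0.7, -0.5, -1.8]
opening: 0.0224
```

Request:
carry_out([
  [[0.003,0,0,0],[0.003,0,0,0],[0.003,0,0,0],[0.003,0,0,0],[0.001,0,0,0],[0.001,0,0,0],[0,0,0,0],[0,0,0,0]],
])

```text
clock: 34.35
tcp_pos: [0.5742, 0.0106, 0.1572]
orientation: [-0.343, 1.57, -0.342]
force: [-3.6, 0.1, 9.0]
opening: 0.0226
```

Request:
carry_out([
  [[0,0,0,0],[0,0,0,0],[0,0,0,0],[0,0,0,0],[-0.02,0,0,0],[-0.04,0,0,0],[0,0.02,0.001,0],[0,0.035,0.0015,0]],
], claw=0.3)

```text
clock: 35.02
tcp_pos: [0.5792, 0.0638, 0.2187]
orientation: [-0.185, 1.564, -0.189]
force: [0.7, -0.3, -1.5]
opening: 0.0598
```

Request:
carry_out([
  [[0,0.04,0.002,0],[0,0.04,0.002,0],[0,0.04,0.002,0],[0,0.04,0.002,0],[0,0.04,0.002,0],[0,0.035,0.001,0],[0,0.02,0.001,0],[0,0.009,0,0]],
])

```text
clock: 35.68
tcp_pos: [0.5884, 0.3328, 0.2151]
orientation: [1.262, 1.57, 1.266]
force: [-0.1, 0.0, -0.6]
opening: 0.0597
```

Request:
carry_out([
  [[0,0,0,0],[0,0,0,0],[0,0,0,0],[0,0,0,0]],
])

```text
clock: 36.02
tcp_pos: [0.5886, 0.3279, 0.2155]
orientation: [-2.251, 1.57, -2.253]
force: [0.6, -0.3, -0.2]
opening: 0.06
```

```bash
python3 - <<'E'
from h import *
for i in range(2): snap("top"); print(monitor.state()["tcp_pos"].round(4))
E
python3 g.py .5885 .3292 .139
```

```text
[0.5887 0.328  0.2156]
[0.5887 0.3282 0.2157]
t 36.1 tcp [0.5887 0.3282 0.2157] F [-0.1  0.5  0.4] open 0.0597
R [[-0.0, 0.002, 1.0], [-0.0, 1.0, -0.002], [-1.0, -0.0, -0.0]]
turn -0.0016
shift after turn (tool) [ 0.0767  0.0011 -0.0002] before [ 0.0767  0.0011 -0.0002] q6 0.41
```

Request:
carry_out([
  [[0.02,0.0011,-0.0002,0],[0.02,0,0,0],[0.02,0,0,0],[0.01,0,0,0],[0.0063,0,0,0],[0,0,0,0],[0,0,0,0]],
])

```text
clock: 36.7
tcp_pos: [0.5887, 0.3306, 0.1398]
orientation: [0.473, 1.57, 0.473]
force: [0.9, -0.2, 0.8]
opening: 0.0603
```

Request:
carry_out([
  [[0,0,0,0],[0,0,0,0],[0,0,0,0],[0,0,0,0],[0,0,0,0],[0,0,0,0],[0,0,0,0],[0,0,0,0]],
], claw=1, force=60)

```text
clock: 37.37
tcp_pos: [0.5892, 0.3305, 0.1409]
orientation: [-0.201, 1.568, -0.201]
force: [-1.1, -2.6, 5.8]
opening: 0.0233
```

Request:
carry_out([
  [[-0.01,0,0,0],[-0.03,0,0,0],[-0.04,0,0,0],[-0.04,0,0,0],[-0.01,0,0,0],[0,-0.02,0,0],[0,-0.035,-0.001,0],[0,-0.04,-0.001,0]],
], force=100)

```text
clock: 38.03
tcp_pos: [0.5862, 0.2366, 0.2697]
orientation: [1.029, 1.569, 1.033]
force: [0.7, -0.8, -1.2]
opening: 0.0224
```

Request:
carry_out([
  [[0,-0.04,-0.0015,0],[0,-0.04,-0.0015,0],[0,-0.04,-0.0015,0],[0,-0.04,-0.0015,0],[0,-0.04,-0.0015,0],[0,-0.04,-0.0015,0],[0,-0.04,-0.0015,0],[0,-0.035,-0.0015,0]],
])

```text
clock: 38.7
tcp_pos: [0.5738, -0.0812, 0.2692]
orientation: [1.464, 1.57, 1.464]
force: [-0.4, 0.5, -1.6]
opening: 0.0223
```

Request:
carry_out([
  [[0,-0.02,-0.001,0],[0,-0.0085,0,0],[0.015,0,0,0],[0.015,0,0,0],[0,0,0,0],[0,0,0,0],[0,0,0,0],[0,0,0,0]],
])

```text
clock: 39.37
tcp_pos: [0.5741, -0.1073, 0.2403]
orientation: [-0.115, 1.569, -0.113]
force: [0.3, -0.1, -2.0]
opening: 0.0224
```

```bash
python3 - <<'E'
from h import *
for i in range(2): snap("top"); print(monitor.state()["tcp_pos"].round(4))
c=snap("side"); np.save("side12.npy",c,allow_pickle=True); save(c,"c12.png",(270,120,350,200),6)
E
python3 g.py .5735 -.1085 .157
```

```text
[ 0.5741 -0.1074  0.2404]
[ 0.5741 -0.1075  0.2404]
t 39.5 tcp [ 0.574  -0.1076  0.2403] F [ 0.8 -0.3 -1.1] open 0.0221
R [[0.002, -0.001, 1.0], [-0.0, 1.0, 0.001], [-1.0, -0.0, 0.002]]
turn 0.0008
shift after turn (tool) [ 0.0833 -0.0009 -0.0006] before [ 0.0833 -0.0009 -0.0006] q6 -0.3
```

View pics/c12.png

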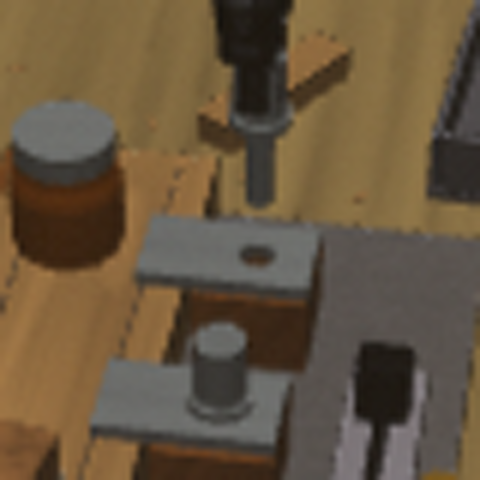

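Bolt 2 is seated at M (218,370). Bolt 3's tip is at (260,201) and hole R at (257,255). 13 pictures so far.

Request:
carry_out([
  [[0.01,-0.0008,0.0006,0],[0.01,0,0,0],[0.006,0,0,0],[0.004,0,0,0],[0.004,0,0,0],[0.004,0,0,0],[0,0,0,0],[0,0,0,0]],
])

```text
clock: 40.18
tcp_pos: [0.5738, -0.1083, 0.2007]
orientation: [2.284, 1.57, 2.285]
force: [0.6, 0.6, -1.8]
opening: 0.0222
```

Request:
carry_out([
  [[0.003,0,0,0],[0.003,0,0,0],[0.003,0,0,0],[0.003,0,0,0],[0,0,0,0],[0,0,0,0]],
])

```text
clock: 40.68
tcp_pos: [0.5739, -0.1084, 0.1889]
orientation: [2.367, 1.57, 2.368]
force: [0.3, 0.6, -2.9]
opening: 0.0226
```

Request:
carry_out([
  [[0.004,0,0,0],[0.004,0,0,0],[0.004,0,0,0],[0.004,0,0,0],[0.004,0,0,0],[0,0,0,0],[0,0,0,0]],
])

```text
clock: 41.27
tcp_pos: [0.5737, -0.1084, 0.1687]
orientation: [2.633, 1.57, 2.633]
force: [1.1, 1.6, -2.8]
opening: 0.0225
```

Request:
carry_out([
  [[0.003,0,0,0],[0.003,0,0,0],[0.003,0,0,0],[0.003,0,0,0],[0.001,0,0,0],[0.001,0,0,0],[0,0,0,0],[0,0,0,0]],
])

```text
clock: 41.93
tcp_pos: [0.5742, -0.1087, 0.1571]
orientation: [-0.6, 1.57, -0.6]
force: [-2.7, 1.4, 9.9]
opening: 0.0226
```

Request:
carry_out([
  [[0,0,0,0],[0,0,0,0],[0,0,0,0],[0,0,0,0],[-0.02,0,0,0],[-0.04,0,0,0],[0,0.02,-0.002,0],[0,0.035,-0.0035,0]],
], claw=0.3)

```text
clock: 42.6
tcp_pos: [0.5716, -0.0561, 0.2184]
orientation: [-0.394, 1.563, -0.398]
force: [0.2, 1.1, -0.8]
opening: 0.0596
```

Request:
carry_out([
  [[0,0.04,-0.004,0],[0,0.04,-0.004,0],[0,0.04,-0.004,0],[0,0.04,-0.004,0],[0,0.04,-0.004,0],[0,0.04,-0.004,0],[0,0.04,-0.004,0],[0,0.04,-0.004,0]],
])

```text
clock: 43.27
tcp_pos: [0.5359, 0.2682, 0.2151]
orientation: [-1.517, 1.57, -1.517]
force: [0.6, -0.6, -0.8]
opening: 0.0597
```

Request:
carry_out([
  [[0,0.035,-0.004,0],[0,0.02,-0.003,0],[0,0.008,-0.001,0],[0,0,0,0],[0,0,0,0],[0,0,0,0],[0,0,0,0]],
])

```text
clock: 43.85
tcp_pos: [0.5287, 0.3279, 0.2152]
orientation: [-2.072, 1.57, -2.074]
force: [0.7, 0.5, -0.8]
opening: 0.0597
```

```bash
python3 - <<'E'
from h import *
for i in range(2): snap("top"); print(monitor.state()["tcp_pos"].round(4))
E
python3 g.py .5288 .3297 .148
```

```text
[0.5288 0.3279 0.2153]
[0.5288 0.3281 0.2153]
t 44.0 tcp [0.5288 0.3281 0.2153] F [-0.7 -0.6  0.5] open 0.06
R [[-0.0, 0.002, 1.0], [-0.0, 1.0, -0.002], [-1.0, -0.0, -0.0]]
turn -0.0017
shift after turn (tool) [0.0673 0.0016 0.    ] before [0.0673 0.0016 0.    ] q6 0.45
```

Request:
carry_out([
  [[0.02,0.0013,0,0],[0.02,0,0,0],[0.02,0,0,0],[0.007,0,0,0],[0,0,0,0],[0,0,0,0]],
])

```text
clock: 44.45
tcp_pos: [0.5286, 0.3302, 0.1484]
orientation: [-2.656, 1.57, -2.657]
force: [-0.0, 0.6, 0.5]
opening: 0.0599
```

Request:
carry_out([
  [[0,0,0,0],[0,0,0,0],[0,0,0,0],[0,0,0,0],[0,0,0,0],[0,0,0,0],[0,0,0,0]],
], claw=1, force=60)

```text
clock: 45.03
tcp_pos: [0.5294, 0.3305, 0.1499]
orientation: [-0.191, 1.568, -0.191]
force: [0.2, -3.5, 5.6]
opening: 0.0237
```

Request:
carry_out([
  [[-0.01,0,0,0],[-0.02,0,0,0],[-0.03,0,0,0],[0,0,0,0],[0.02,0,0,0],[0.02,0,0,0],[0.01,0,0,0],[0,0,0,0]],
])

```text
clock: 45.7
tcp_pos: [0.5282, 0.3301, 0.1558]
orientation: [-2.09, 1.569, -2.09]
force: [3.1, -1.2, -2.9]
opening: 0.0235
```

Request:
carry_out([
  [[0.003,0,0,0],[0.002,0,0,0],[0.002,0,0,0],[0.002,0,0,0],[0.001,0,0,0],[0.001,0,0,0],[0,0,0,0],[0,0,0,0]],
])

```text
clock: 46.37
tcp_pos: [0.5288, 0.3305, 0.1498]
orientation: [-0.239, 1.569, -0.239]
force: [-1.6, -4.9, 10.5]
opening: 0.0238
```

Request:
carry_out([
  [[0,0,0,0],[0,0,0,0],[0,0,0,0],[0,0,0,0],[-0.02,0,0,0],[-0.04,0,0,0],[0,0,-0.03,0],[0,0,-0.03,0]],
], claw=0.3)

```text
clock: 47.03
tcp_pos: [0.4711, 0.3322, 0.2105]
orientation: [0.605, 1.563, 0.604]
force: [-0.6, -0.3, -0.6]
opening: 0.0599
```

```bash
python3 - <<'E'
from h import *
t=snap("top");s=snap("side");np.save("top13.npy",t,allow_pickle=True);np.save("side13.npy",s,allow_pickle=True)
k=6
for n,c,(x0,y0,x1,y1) in(("top",t,(295,195,355,228)),("side",s,(315,165,352,225))):
    im=cv2.resize(c["image"][y0:y1,x0:x1],None,fx=k,fy=k,interpolation=cv2.INTER_CUBIC)
    hsv=cv2.cvtColor(im,cv2.COLOR_RGB2HSV)
    for nm,m in(("brass",(hsv[...,0]>12)&(hsv[...,0]<32)&(hsv[...,1]>120)),("black",hsv[...,2]<45)):
        q,l,stt,cen=cv2.connectedComponentsWithStats(m.astype(np.uint8))
        for i in range(1,q):
            if stt[i,4]>k*k*3: 
                x,y,w,h=stt[i,:4]/k; print(n,nm,"bbox",(x0+x).round(1),(y0+y).round(1),w.round(1),h.round(1),"cen",(cen[i]/k+[x0,y0]-.42).round(2),"area",stt[i,4]/k/k)
a=cv2.resize(t["image"][195:228,295:355,::-1],None,fx=8,fy=8,interpolation=cv2.INTER_CUBIC)
b=cv2.resize(s["image"][165:225,300:360,::-1],None,fx=8,fy=8,interpolation=cv2.INTER_CUBIC)
cv2.imwrite("pics/c13.png",np.vstack([a,b[:330]]))
E
```

```text
top brass bbox 324.5 217.0 3.5 5.5 cen [325.78 219.4 ] area 15.5
top black bbox 338.7 203.0 7.5 8.3 cen [341.87 206.91] area 41.25
side brass bbox 315.0 177.2 2.0 4.0 cen [315.34 179.03] area 4.083333333333333
side brass bbox 315.0 192.7 2.7 10.5 cen [315.64 197.37] area 13.305555555555555
side black bbox 315.0 165.0 9.2 18.8 cen [319.12 173.19] area 142.88888888888889
side black bbox 328.8 165.0 3.5 22.7 cen [330.83 177.04] area 31.083333333333332
side black bbox 316.2 192.5 1.3 4.8 cen [316.41 194.44] area 4.25
side black bbox 317.5 195.8 34.5 29.2 cen [333.61 212.84] area 662.4444444444445
```

View pics/c13.png

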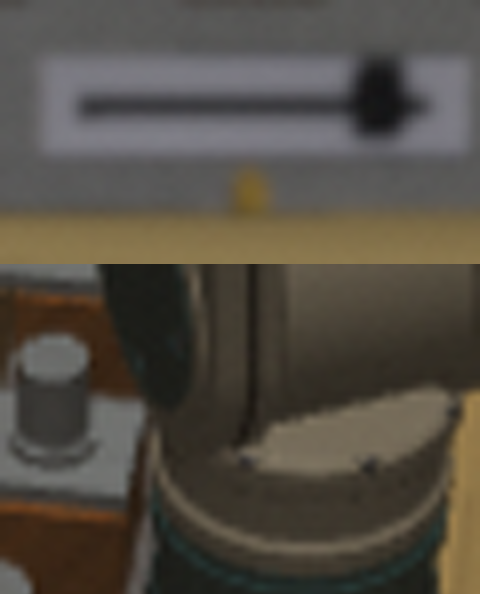

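Top half: stop at (379,98) and brass pointer at (250,192) (8x from 295,195). The side view is blocked by the arm. 14 pictures so far.

```bash
python3 - <<'E'
from h import *
t=np.load("top13.npy",allow_pickle=True).item()
print("pointer",ray(t,325.8,219.4,.03).round(4))
# stop edges via intensity profile across the row band
g=t["image"].mean(2)
pr=g[204:210,330:352].mean(0); print(pr.round(0))
pr=g[:,340:344].mean(1)[198:216]; print(pr.round(0))
for z in(.06,.0725): print("stop",z,ray(t,341.8,206.9,z).round(4))
# known ref: bolt M seated (robot .5739,.0106), L(.5748,.1309), knob top z .111
k=8
for nm,(x,y) in dict(L=(.5748,.1309),M=(.574,.0106),R=(.574,-.1085)).items(): print(nm,proj(t,[x,y,.111]).round(1))
p=t["image"][170:200,280:370]; hsv=cv2.cvtColor(cv2.resize(p,None,fx=k,fy=k,interpolation=cv2.INTER_CUBIC),cv2.COLOR_RGB2HSV)
E
```

```text
pointer [0.4638 0.0144 0.03  ]
[ 94.  95.  94.  94.  94.  93.  93.  88.  72.  48.  29.  23.  22.  23.
  32.  55.  78.  94. 107. 118. 124. 125.]
[88. 86. 82. 73. 57. 42. 29. 24. 23. 22. 23. 24. 29. 51. 84. 99. 93. 85.]
stop 0.06 [ 0.4999 -0.0347  0.06  ]
stop 0.0725 [ 0.4985 -0.034   0.0725]
L [287.3 180.3]
M [327.4 180.5]
R [367.1 180.4]
```

```bash
python3 g.py .498 -.036 .2; python3 - <<'E'
from m import *
# offcut & stop/pointer in first side view
for n,c,b in(("side",s,(296,110,345,160)),("top",t,(405,155,465,200))):
    h=cv2.cvtColor(c["image"],cv2.COLOR_RGB2HSV)
    print(n,c["image"][b[1]:b[3]:6,b[0]:b[2]:6].tolist()[:3])
E
```

```text
t 47.1 tcp [0.4638 0.3302 0.2068] F [-0.5  0.1  0.1] open 0.0602
R [[-0.005, -0.002, 1.0], [-0.001, 1.0, 0.002], [-1.0, -0.001, -0.005]]
turn 0.0024
shift after turn (tool) [ 0.007  -0.3662  0.0342] before [ 0.007  -0.3663  0.0333] q6 0.5
side [[[132, 107, 66], [137, 112, 68], [119, 90, 53], [135, 111, 67], [139, 113, 70], [141, 115, 70], [137, 112, 68], [133, 109, 66], [133, 109, 66]], [[131, 107, 64], [136, 111, 69], [124, 101, 61], [133, 108, 66], [142, 118, 71], [135, 110, 68], [139, 114, 68], [132, 108, 65], [130, 106, 66]], [[125, 102, 62], [134, 109, 66], [129, 105, 64], [135, 110, 66], [144, 118, 72], [133, 109, 66], [137, 111, 68], [130, 106, 64], [135, 110, 67]]]
top [[[118, 102, 66], [116, 100, 65], [117, 100, 65], [117, 101, 66], [114, 98, 63], [114, 99, 64], [115, 99, 63], [116, 100, 64], [117, 100, 64], [120, 103, 67]], [[123, 106, 68], [124, 106, 69], [123, 107, 70], [124, 106, 70], [123, 106, 69], [122, 104, 68], [123, 106, 68], [121, 104, 67], [123, 105, 68], [120, 103, 67]], [[115, 99, 63], [115, 98, 64], [115, 99, 65], [128, 102, 65], [116, 100, 64], [118, 101, 66], [120, 103, 69], [121, 104, 67], [121, 105, 67], [125, 107, 70]]]
```

Request:
carry_out([
  [[0,-0.02,0.001,0],[0,-0.04,0.003,0],[0,-0.04,0.003,0],[0,-0.04,0.003,0],[0,-0.04,0.003,0],[0,-0.04,0.003,0],[0,-0.04,0.003,0],[0,-0.04,0.003,0]],
])

```text
clock: 47.8
tcp_pos: [0.4906, 0.0289, 0.2072]
orientation: [0.794, 1.57, 0.795]
force: [0.7, 0.1, -0.1]
opening: 0.0597
```

Request:
carry_out([
  [[0,-0.035,0.003,0],[0,-0.02,0.003,0],[0,-0.008,0.001,0],[0,0,0,0],[0,0,0,0],[0,0,0,0]],
], claw=0.3)

```text
clock: 48.3
tcp_pos: [0.4973, -0.0312, 0.207]
orientation: [2.317, 1.57, 2.318]
force: [0.1, 0.4, 0.5]
opening: 0.0599
```

```bash
python3 - <<'E'
from h import *
for i in range(3): snap("top")
E
python3 g.py .498 -.036 .118
```

```text
t 48.5 tcp [ 0.4973 -0.0311  0.2072] F [ 0.2 -0.4  0. ] open 0.06
R [[-0.0, -0.002, 1.0], [0.0, 1.0, 0.002], [-1.0, 0.0, -0.0]]
turn 0.0023
shift after turn (tool) [ 0.0892 -0.005   0.0007] before [ 0.0892 -0.005   0.0007] q6 -0.19
```

Request:
carry_out([
  [[0.02,-0.005,0.0007,0],[0.03,0,0,0],[0.02,0,0,0],[0.013,0,0,0],[0.006,0,0,0],[0,0,0,0],[0,0,0,0]],
])

```text
clock: 49.03
tcp_pos: [0.4985, -0.0369, 0.1186]
orientation: [-0.038, 1.571, -0.037]
force: [0.1, 0.4, 0.8]
opening: 0.0596
```

Request:
carry_out([
  [[0,0,0,0],[0,0,0,0],[0,0,0,0],[0,0,0,0],[0,0,0,0],[0,0,0,0],[0,0,0,0]],
], claw=1, force=20)

```text
clock: 49.62
tcp_pos: [0.499, -0.0374, 0.1194]
orientation: [-0.048, 1.569, -0.048]
force: [-1.1, 0.7, 5.8]
opening: 0.0197
```

Request:
carry_out([
  [[0,0.005,0,0],[0,0.01,0,0],[0,0.015,0,0],[0,0.01,0,0],[0,0.006,0,0],[0,0.0035,0,0],[0,0,0,0],[0,0,0,0]],
])

```text
clock: 50.28
tcp_pos: [0.499, 0.0125, 0.1194]
orientation: [0.216, 1.569, 0.216]
force: [-1.4, 1.0, 6.2]
opening: 0.0193
```

Request:
carry_out([
  [[0,0,0,0],[0,0,0,0],[0,0,0,0]],
])

```text
clock: 50.53
tcp_pos: [0.499, 0.0124, 0.1194]
orientation: [0.438, 1.569, 0.439]
force: [-1.3, 1.7, 6.2]
opening: 0.0194
```

Request:
carry_out([
  [[0,0,0,0],[0,0,0,0],[0,0,0,0],[0,0,0,0],[-0.02,0,0,0],[-0.04,0,0,0],[-0.04,0,0,0],[-0.04,0,0,0]],
], claw=0.3)

```text
clock: 51.2
tcp_pos: [0.4973, 0.0122, 0.2591]
orientation: [3.078, 1.569, 3.078]
force: [0.4, 0.1, -0.7]
opening: 0.06
```

Request:
carry_out([
  [[0,-0.02,0,0],[0,-0.04,0,0],[0,-0.04,-0.01,0],[0,-0.04,-0.01,0],[0,-0.04,-0.01,0],[0,-0.04,-0.01,0],[0,-0.04,-0.01,0],[0,0,0,0]],
])

```text
clock: 51.87
tcp_pos: [0.4471, -0.2541, 0.2584]
orientation: [-1.501, 1.567, -1.508]
force: [1.1, 0.0, 0.5]
opening: 0.0596
```

```bash
python3 - <<'E'
from h import *
t=snap("top");s=snap("side");np.save("top14.npy",t,allow_pickle=True);np.save("side14.npy",s,allow_pickle=True)
a=cv2.resize(t["image"][120:260,270:490,::-1],None,fx=3.6,fy=3.6,interpolation=cv2.INTER_CUBIC)
cv2.imwrite("pics/c14.png",a)
g=t["image"].mean(2); print(g[204:210,316:338].mean(0).round(0))
E
python3 g.py
```

```text
[95. 95. 95. 94. 94. 91. 80. 58. 36. 25. 23. 23. 33. 55. 77. 90. 93. 94.
 93. 93. 93. 93.]
t 52.0 tcp [ 0.4476 -0.2492  0.258 ] F [-0.6  1.2 -0.5] open 0.06
R [[-0.0, 0.004, 1.0], [0.001, 1.0, -0.004], [-1.0, 0.001, -0.0]]
```

View pics/c14.png

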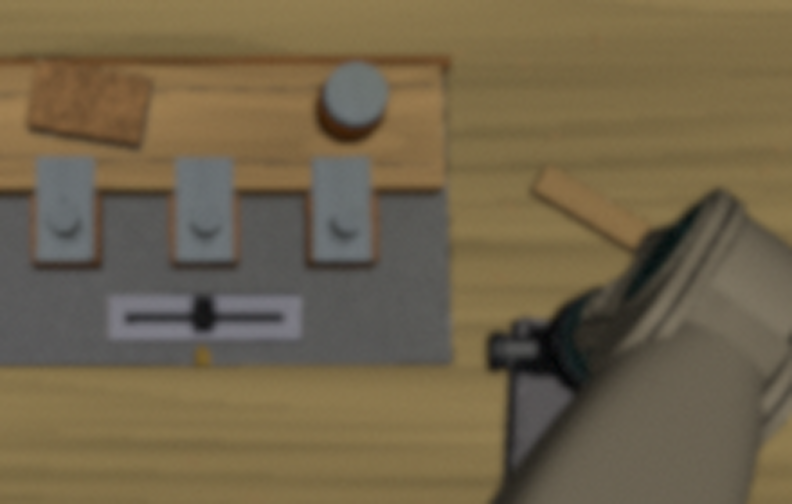

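Stop at (204,313) sits over the pointer (204,356), all three bolts are seated, and the offcut runs from (545,180) to beyond the arm. I check the stop in the side view and fix the offcut from the first picture plus this one.

```bash
python3 - <<'E'
from h import *
t=np.load("top14.npy",allow_pickle=True).item();s=np.load("side14.npy",allow_pickle=True).item()
print("top: stop",ray(t,326.05,207,.06).round(4),"pointer",ray(t,325.8,219.4,.03).round(4))
# side: darkest/brass blobs
k=6;x0,y0,x1,y1=325,165,352,205
im=cv2.resize(s["image"][y0:y1,x0:x1],None,fx=k,fy=k,interpolation=cv2.INTER_CUBIC);hsv=cv2.cvtColor(im,cv2.COLOR_RGB2HSV)
for nm,m in(("brass",(hsv[...,1]>150)&(hsv[...,0]>12)&(hsv[...,0]<30)),("black",hsv[...,2]<60)):
    q,l,a,c=cv2.connectedComponentsWithStats(m.astype(np.uint8))
    for i in range(1,q):
        if a[i,4]>150: print(nm,(a[i,:2]/k+[x0,y0]).round(1),(a[i,2:4]/k).round(1),(c[i]/k+[x0,y0]-.42).round(2))
cv2.imwrite("pics/c15.png",cv2.resize(im[...,::-1],None,fx=2,fy=2))
# offcut in the first top view
t0=np.load("top0.npy",allow_pickle=True).item()
for n,c in(("t0",t0),("t14",t)):
    p=c["image"][155:205,400:470].astype(int); bl=cv2.GaussianBlur(p.astype(np.float32),(0,0),.7)
    m=((bl[...,0]-bl[...,1])>20).astype(np.uint8)
    q,l,a,cc=cv2.connectedComponentsWithStats(m)
    for i in range(1,q):
        if a[i,4]>20:
            r=cv2.minAreaRect(np.argwhere(l==i)[:,::-1].astype(np.float32)); bx=cv2.boxPoints(r)+[400,155]
            print(n,a[i,4],[ray(c,*b,.018)[:2].round(4).tolist() for b in bx],ray(c,*(np.array(r[0])+[400,155]),.018).round(4))
E
```

```text
top: stop [0.4998 0.014  0.06  ] pointer [0.4638 0.0144 0.03  ]
brass [340.3 198.8] [5.8 6.2] [342.64 201.38]
black [327.  184.5] [10.2 20.5] [331.63 194.45]
black [340.3 201.3] [2.  3.7] [340.62 202.77]
t0 320 [[0.6149, -0.2816], [0.6418, -0.2976], [0.5846, -0.3933], [0.558, -0.3771]] [ 0.5997 -0.3375  0.018 ]
t14 306 [[0.6133, -0.2799], [0.6423, -0.2965], [0.5893, -0.3887], [0.5606, -0.3719]] [ 0.6013 -0.3343  0.018 ]
```

```bash
python3 g.py .599 -.339 .20 149.2; python3 - <<'E'
from h import *
t0=np.load("top0.npy",allow_pickle=True).item()
P=[ray(t0,x/1.25,y/1.25,.045)[:2] for x,y in((514,262),(596,265),(594,333),(513,328))]; print(np.round(P,3),np.mean(P,0).round(3))
E
```

```text
t 52.0 tcp [ 0.4476 -0.2492  0.258 ] F [-0.6  1.2 -0.5] open 0.06
R [[-0.0, 0.004, 1.0], [0.001, 1.0, -0.004], [-1.0, 0.001, -0.0]]
turn -1.0367
shift after turn (tool) [ 0.0579 -0.1761  0.0004] before [ 0.0579 -0.0893  0.1517] q6 -0.63
[[ 0.493 -0.252]
 [ 0.485 -0.457]
 [ 0.317 -0.444]
 [ 0.329 -0.245]] [ 0.406 -0.349]
```

Request:
carry_out([
  [[0,-0.0179,0.0303,0],[0,-0.0179,0.0303,0],[0,-0.0179,0.0303,0],[0,-0.0179,0.0303,0],[0,-0.0179,0.0303,0],[0.02,0,0,-0.115],[0.02,0,0,-0.115],[0.018,0,0,-0.115]],
], claw=0.1)

```text
clock: 52.63
tcp_pos: [0.6011, -0.3353, 0.1989]
orientation: [1.781, 1.57, 2.135]
force: [-1.1, 0.7, 0.0]
opening: 0.0771
```

Request:
carry_out([
  [[0,0,0,-0.115],[0,0,0,-0.115],[0,0,0,-0.115],[0,0,0,-0.115],[0,0,0,-0.115],[0,0,0,-0.115],[0,0,0,0],[0,0,0,0]],
])

```text
clock: 53.3
tcp_pos: [0.6002, -0.3354, 0.2]
orientation: [1.271, 1.57, 2.305]
force: [0.1, 0.3, 0.2]
opening: 0.0768
```

```bash
python3 - <<'E'
from h import *
c=snap("side"); np.save("side16.npy",c,allow_pickle=True); save(c,"c16.png",(270,80,390,170),5)
E
python3 g.py .599 -.339 .080 149.2
```

```text
t 53.4 tcp [ 0.6001 -0.3358  0.2001] F [ 0.4 -0.3 -0.3] open 0.0773
R [[-0.001, -0.859, 0.511], [0.001, 0.511, 0.859], [-1.0, 0.001, 0.0]]
turn 0.001
shift after turn (tool) [ 0.1201 -0.0008 -0.0034] before [ 0.1201 -0.0008 -0.0034] q6 -1.64
```

View pics/c16.png

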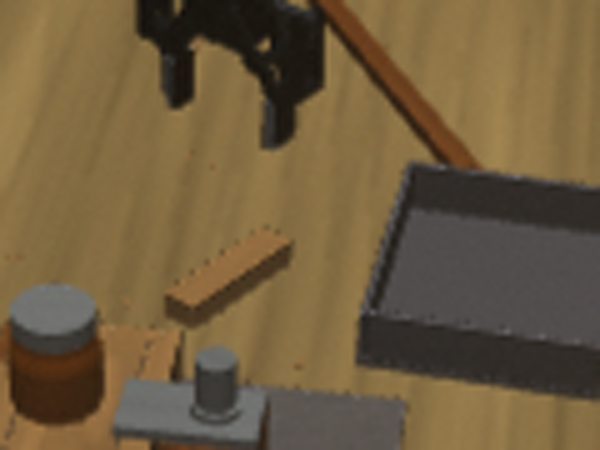

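The jaws are above the offcut, whose top centre is at (229,272) in this crop. 16 pictures viewed, so numbers only from here.

```bash
python3 - <<'E'
from h import *
c=np.load("side16.npy",allow_pickle=True).item()
f=lambda x,y,z: ray(c,270+x/5-.4,80+y/5-.4,z)[:2].round(4)
print([f(*p,.022) for p in((167,297),(190,308),(292,240),(268,228),(229,269))])
E
```

```text
[array([ 0.6339, -0.2863]), array([ 0.6159, -0.276 ]), array([ 0.5563, -0.3711]), array([ 0.5755, -0.3835]), array([ 0.596 , -0.3272])]
```

Request:
carry_out([
  [[0.03,0.001,-0.001,0],[0.035,0,0,0],[0.03,0,0,0],[0.015,0,0,0],[0.01,0,0,0],[0,0,0,0],[0,0,0,0]],
])

```text
clock: 53.93
tcp_pos: [0.5987, -0.3375, 0.0805]
orientation: [0.724, 1.571, 1.759]
force: [0.9, -0.2, 0.7]
opening: 0.0773
```

Request:
carry_out([
  [[0,0,0,0],[0,0,0,0],[0,0,0,0],[0,0,0,0],[0,0,0,0],[0,0,0,0],[0,0,0,0],[0,0,0,0]],
], claw=1, force=40)

```text
clock: 54.6
tcp_pos: [0.5993, -0.3383, 0.0819]
orientation: [-1.64, 1.568, -0.605]
force: [-0.8, 0.2, 6.2]
opening: 0.0266
```

Request:
carry_out([
  [[-0.02,0,0,0],[-0.04,0,0,0],[-0.04,0,0,0],[0,0,0,0],[0,0.015,-0.01,0],[0,0.026,-0.018,0],[0,0.026,-0.018,0],[0,0.026,-0.018,0]],
])

```text
clock: 55.27
tcp_pos: [0.4845, -0.3448, 0.1798]
orientation: [1.693, 1.57, 2.729]
force: [0.5, -0.4, -0.8]
opening: 0.0266
```

Request:
carry_out([
  [[0,0.026,-0.018,0],[0,0.026,-0.018,0],[0,0.014,-0.01,0],[0,0,0,0],[0,0,0,0],[0,0,0,0]],
])

```text
clock: 55.77
tcp_pos: [0.4062, -0.3514, 0.1804]
orientation: [-1.461, 1.57, -0.426]
force: [1.0, 0.2, -0.4]
opening: 0.0271
```

```bash
python3 g.py .406 -.351 .092 149.2; python3 -c "
from h import *
c=snap('side')
p=c['image'][85:150,330:400].astype(int);m=(p[...,0]-p[...,2]>45);print('side',m.sum())
print('offcut pixels old place',((c['image'][120:148,300:330].astype(int)[...,0]-c['image'][120:148,300:330].astype(int)[...,1])>30).sum())"
```

```text
t 55.8 tcp [ 0.4062 -0.3514  0.1804] F [ 1.   0.2 -0.4] open 0.0271
R [[0.001, -0.86, 0.51], [-0.0, 0.51, 0.86], [-1.0, -0.001, 0.0]]
turn 0.002
shift after turn (tool) [0.0884 0.0004 0.0002] before [0.0884 0.0004 0.0002] q6 -1.87
side 2099
offcut pixels old place 11
```

Request:
carry_out([
  [[0.03,0,0,0],[0.03,0,0,0],[0.02,0,0,0],[0.009,0,0,0],[0,0,0,0],[0,0,0,0]],
])

```text
clock: 56.32
tcp_pos: [0.4065, -0.3513, 0.0914]
orientation: [-1.636, 1.57, -0.6]
force: [-0.4, -0.2, 0.6]
opening: 0.0269
```

Request:
carry_out([
  [[0,0,0,0],[0,0,0,0],[0,0,0,0],[0,0,0,0],[-0.02,0,0,0],[-0.04,0,0,0],[-0.04,0,0,0],[-0.04,0,0,0]],
], claw=0.4)

```text
clock: 56.98
tcp_pos: [0.405, -0.3506, 0.2329]
orientation: [1.229, 1.57, 2.264]
force: [0.4, -0.0, 0.5]
opening: 0.0512
```

Request:
carry_out([
  [[-0.02,0.03,0,0],[-0.02,0.03,0,0],[0,0.03,0,0],[0,0.02,0,0],[0,0,0,0],[0,0,0,0]],
])

```text
clock: 57.48
tcp_pos: [0.3103, -0.2945, 0.2719]
orientation: [-1.865, 1.569, -0.83]
force: [0.8, -1.1, 0.0]
opening: 0.0514
```

```bash
python3 g.py; python3 - <<'E'
from h import *
t=snap("top");s=snap("side");save(s,"final_side.png");save(t,"final_top.png")
for n,c in(("top",t),("side",s)):
    bl=cv2.GaussianBlur(c["image"].astype(np.float32),(0,0),.7)
    b=(405,205,480,270) if n=="top" else (340,110,398,160)
    p=bl[b[1]:b[3],b[0]:b[2]]; m=((p[...,0]-p[...,2])>22).astype(np.uint8)
    q,l,a,cc=cv2.connectedComponentsWithStats(m)
    for i in range(1,q):
        if a[i,4]>40: print(n,"offcut-like",a[i],ray(c,*(cc[i]+b[:2]),.025).round(3))
g=t["image"].mean(2); print("stop",g[204:210,318:334].mean(0).round(0))
# bolts: bright knob tops in side view, compared with heights via depth
for nm,X in dict(L=(.5748,.1309,.111),M=(.574,.0106,.111),R=(.574,-.1085,.111),drift=(.529,.3295,.116)).items():
    u,v=proj(s,X).round().astype(int); z=np.median(s["z_map"][v-1:v+2,u-1:u+2]); 
    print(nm,(u,v),(s["R"].T@(np.linalg.solve(s["mtx"],[u,v,1])*z-s["t"])).round(4))
E
```

```text
t 57.5 tcp [ 0.3103 -0.2945  0.2719] F [ 0.8 -1.1  0. ] open 0.0514
R [[0.001, -0.86, 0.511], [-0.001, 0.511, 0.86], [-1.0, -0.002, -0.0]]
top offcut-like [   0    0   75   65 1130] [ 0.428 -0.323  0.025]
top offcut-like [ 19  19  36  26 379] [ 0.408 -0.35   0.025]
side offcut-like [  0   0  58  50 935] [ 0.413 -0.36   0.025]
side offcut-like [ 17  16  24  19 240] [ 0.406 -0.341  0.025]
stop [96. 96. 95. 92. 81. 59. 36. 25. 23. 24. 34. 56. 78. 90. 94. 94.]
L (np.int64(299), np.int64(204)) [0.5747 0.1274 0.1087]
M (np.int64(306), np.int64(175)) [0.5753 0.0079 0.1098]
R (np.int64(313), np.int64(150)) [ 0.5733 -0.1128  0.1096]
drift (np.int64(303), np.int64(264)) [0.5302 0.328  0.1145]
```

```bash
python3 -c "
from h import *
print(order.close_job())"
```

```text
the job is handed in; nothing more can be done
None
```

The job is handed in at about 57.5 s of the 210 s. All parts were done; no verdict was reported.

**What I did**
- I levered all three straps into line with the drift, driving it fully home in each one.
- I then put a bolt in each strap until its flange stopped on the strap.
- I aligned all three straps before placing any bolt, with the drift parked in the rack meanwhile. After the last bolt I lifted the drift and seated it again, so parking it was the final step of the bolting.
- I gripped the stop, slid it to the pointer, and put the offcut in the tray.
- I never touched the jar or the sanding block.

**Last checks**

| Item | Result |
|---|---|
| Bolts | Each stopped at tool height 157 mm, as worked out for a seated flange, with about 6–10 N upward force |
| Bolt knob tops (side depth) | 109–110 mm against 111 mm ideal |
| Drift top (side depth) | 114.5 mm against 116 mm ideal, about the same small shortfall as the bolts |
| Stop against pointer (top view) | About 0.4 mm apart |
| Offcut | Inside the tray near its centre, in both views |

- **Camera disagreement:** the two cameras differed by 2–4 mm in y. I set the fits from force readings and from tip-against-hole distances in one view.
- **Not confirmed:** the stop's position was checked only in the top view. I measured it in the side view but did not resolve it to a figure.

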